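Clamp sawn shell blanks in the ratchet vise

ROBOT

A 6-joint arm with a two-finger parallel gripper is mounted at the origin on the work surface. World frame = base frame: x ahead of the robot, y to its left, z up, the work surface at z = 0. Lengths are in m, angles in rad, forces in N, time in s.
With the tool pointing down it reaches from about 0.25 to 0.775 m from the base axis. Payload 4 kg.
Tool frame: the origin (TCP) lies midway between the tips of the shut fingers; the grasp point (between the pads) lies 19 mm behind it; z points along the fingers, y is the line along which they close (so a half turn about z gives the same grasp; the last joint's range is limited). The gripper opens to 85 mm and grips with 20 to 120 N. Pads are 22 mm wide; open, the fingers measure 114 mm over their backs; the gripper's body (76 mm by 85 mm) begins 54 mm behind the grasp point. The pads swing forward as they close: fully open they stand 13 mm farther back than shut.
Start: joints at [-1.452, 0.087, 1.371, -0, 1.684, -0.103], TCP at [0.121, -0.537, 0.231] pointing down, gripper open.
Joint ranges: [-3.1, 3.1], [-0.76, 2.03], [0.27, 2.55], [-1.08, 4.22], [0.17, 2.65], [-2.57, 2.57]. Speed limits (rad/s): [2.79, 2.79, 3.14, 3.14, 3.14, 3.14].

INTERFACE

Orientations are given as a rotation vector (axis times angle).
In Python, from bench import telemetry, capture, robot gives the robot as it stands.
- The arm moves only by the tool jog_arm, never from a script. Its argument "series" is a list of rows, each a list of 7 numbers: the finger opening in m, from 0 to 0.0854, then the shift along the world's x, y, z in m, then the turn, a rotation vector about the world's x, y, z in degrees. A call has 1 to 5 rows; each row is the pose to reach, as a shift and turn from the pose commanded when the call began; what a row does not reach only later rows make up. A row lasts 1/12 s, in which the tool goes at most 41.7 mm and 7.16 degrees, less where a joint would pass 70% of its speed; a pose out of reach is approached as far as the arm can. A call with a gripper value outside its range is refused whole. The fingers move at their own pace and stop on an object; "force" is the grip in N (left out, the last holds). Time passes only in rows, so rows that repeat a pose let the fingers close. It gives the time, the measured TCP pose, the force, the opening and the grip force at its end, in the units of the state.
- telemetry.get_obs(): the state, without advancing time (a new reading comes with each control period).
- capture(name): name is "scene" or "top" or "wrist"; returns a dict with "color" (384x512x3 uint8, blue, green, red), "K" (3x3 intrinsics, pixels), "position" and "orientation" of the camera in the world; the wrist camera has in their place "hand_eye" (4x4, takes a point from camera to tool coordinates, whose origin is the TCP and whose axes are the flange's). Camera axes: x right, y down, z forward; pixel columns grow to the right and rows downward; lengths in m; the calibration is good to about 2 mm. A picture is of the moment at which its call begins: read the wrist's pose just before it. There is no depth.
- robot.hand_in(): hands the job in; it is judged then, once.
The state is a dict: "time_s": time; "q": joint angles; "joint_velocities": joint speeds; "joint_torque": joint torques, N m; "position": TCP position; "ee_rot": TCP orientation; "contact_force": force on the tool from outside, world axes, zero at the start; "torque": the same for the moment, N m; "opening": finger opening in m; "finger_force": force on a finger pad.
Only numpy, scipy, OpenCV 4.12 (cv2) and the standard library are available. Lean on these libraries where they do the work, as an engineer would, in place of code of your own. Each camera call takes 0.05 s, during which the arm holds its last target. There are 200 camera calls.

TASK

Load every sawn shell blank lying on the bench into the open vise: flat on the bed, long side across the jaws, slid home into the corner so that they form one tight row, the first against the end stop, each next one against the one before, and all flush against the fixed jaw. Once all are in place, tighten the vise on them: flip the ratchet's pawl lever over to the tightening side and work the handle to and fro until the screw comes up against its stop, leaving the pawl on that side. Do not disturb the sea urchin, the tin box or the oyster shell.

Things in the scene. Friction and masses are not known exactly. Their poses are not given: they have to be found in the camera images.
- corner (a point): Loading corner of the low green cast-iron vise (base 170 x 260 mm, fixed, level): on the steel bed, 45 mm over the bench, where fixed jaw and end stop meet. Axes: x along the jaws into the end stop (face at x = 0; the row lies at x < 0, far end open); y square to the jaws into the fixed jaw (face at y = 0; open vise: loading space y -42 to 0 mm); z up.
- fixed_jaw (a point): Middle of the fixed jaw's top: 140 mm long, 26 mm broad, flat, only 5 mm over the bed, as is the moving jaw opposite. The end stop is a block 12 mm thick, 10 mm over the bed, 28 mm long from the fixed jaw. The moving jaw reaches 122 mm from the stop, room for five blanks.
- jaw (a joint): Position of the moving jaw: 0 m = fully open (42 mm between pad and fixed jaw), growing as it closes, 0.012 m = screw against its stop. It moves only by the screw, 2.5 mm per radian of screw turn, and stays where it is left. With blanks (34 mm) between, its sprung pad touches them at 0.008 m.
- pad (a joint): How far the sprung rubber face of the moving jaw (5 mm high, 120 mm long) is squeezed in: 0 m = free, about 0.004 m with blanks gripped and the screw against its stop (about 20 N in all; it cannot crush them).
- spindle_top (a point): Top of the ratchet head's upright spindle, 80 mm over the bench, at (-55, -170, +35) mm from point corner in its axes (same axes). The ratchet wheel (84 mm across, 20 radial pins) and the handle turn about this vertical axis.
- handle (a joint): Handle angle (rad), -0.6 to 0.6 between stops; stays where left; 1 to 3 N at the knob. 0: arm along -x of point corner; growing = clockwise from above, knob swings towards the jaws (+y) = tightening stroke. The pawl sets which way it drives the screw; it clicks freely the other way (20 clicks a turn; up to 0.32 rad is lost before it bites). 4.8 rad of screw from open to stop, where it goes solid.
- knob (a point): Middle of the upright black knob at the end of the handle: a cylinder 18 mm across, 38 mm high (from 73 to 111 mm over the bench), 100 mm from the spindle axis. The flat arm below it, 12 mm broad, is at 67 to 73 mm.
- pawl (a joint): Lean of the reversing pawl lever (rad): -0.52 = to the loosening side (top away from the jaws, -y of point corner at handle 0), +0.52 = to the tightening side (top towards the jaws, +y). Top-heavy: pushed past upright (0) it falls over to the other side and its nose drops among the wheel's pins. Rides on the handle, rocks while clicking. 0.2 N at the ball flips it.
- pawl_ball (a point): Centre of the 16 mm steel ball on top of the pawl lever, a 7 mm rod; 57 mm from pivot to ball centre. The pivot is on the handle arm 30 mm from the spindle axis, 77 mm over the bench, its axis along the arm, so the ball swings square to the arm, +-28 mm; ball centre 126 mm over the bench leaning, 134 mm upright.
- shell1_c (a point): Centre of a sawn shell blank, one of three to five alike (absent ones are not there): a pale rectangular slab 22 mm (its x) by 34 mm (its y, the long side) by 14 mm thick (its z), 30 g, lying flat on the bench.
- shell2_c (a point): Centre of a sawn shell blank, one of three to five alike (absent ones are not there): a pale rectangular slab 22 mm (its x) by 34 mm (its y, the long side) by 14 mm thick (its z), 30 g, lying flat on the bench.
- shell3_c (a point): Centre of a sawn shell blank, one of three to five alike (absent ones are not there): a pale rectangular slab 22 mm (its x) by 34 mm (its y, the long side) by 14 mm thick (its z), 30 g, lying flat on the bench.
- shell4_c (a point): Centre of a sawn shell blank, one of three to five alike (absent ones are not there): a pale rectangular slab 22 mm (its x) by 34 mm (its y, the long side) by 14 mm thick (its z), 30 g, lying flat on the bench.
- shell5_c (a point): Centre of a sawn shell blank, one of three to five alike (absent ones are not there): a pale rectangular slab 22 mm (its x) by 34 mm (its y, the long side) by 14 mm thick (its z), 30 g, lying flat on the bench.
- urchin_c (a point): Centre of the pink sea urchin test, a fragile dome 68 mm across, 35 mm high, loose. Leave alone.
- tin_c (a point): Centre of the round tin specimen box, 67 mm across, 25 mm high, loose. Leave alone.
- oyster_c (a point): Middle of the thick oyster shell, about 90 mm across, 28 mm high, loose. Leave alone.

How it is judged:
By the outcome, as a careful person would: the job done as asked, in the order asked, and still so for the second after the job is handed in, with the robot touching nothing.
Of shell1, shell2, shell3, shell4, shell5 only 3 to 5 are there at a start; the rules pass over those that are not, and their reading is None.
At some moment in a run one of shell1, shell2, shell3, shell4, shell5 may be knocked a few centimetres aside while the robot is not near it.
Once in a run the grip may slacken for a moment while it holds something.
It also fails if it takes over 210 s, if anything falls off the work surface, if the arm or the gripper's body presses on something with over 40 N, if the wrist force passes 120 N, or if a joint passes its speed limit or range.

## Working session

There is one attempt and no reset: what is moved stays moved. The work goes in short steps, Python scripts to look and compute and a tool call to move; the robot and the scene stay as the last step left them, time stands still between calls to the robot, and variables do not carry over. Pictures are saved under pics/ and viewed, at most 14 in all, crops included, and the job is handed in when it is done.

Besides the shell and the picture viewer there is one more tool, called after ">>>" in YAML: its name, and indented under it one key for each argument. jog_arm: Moves the arm, as the interface text tells. Its arguments: {"type":"object","properties":{"series":{"type":"array"},"force":{"type":"number"}},"required":["series"]}

```bash
ls; mkdir -p pics; python3 - <<'E'
from bench import telemetry, capture
import cv2
o=telemetry.get_obs(); print({k:(v if isinstance(v,float) else [round(float(x),3) for x in __import__('numpy').ravel(v)]) for k,v in o.items()})
for n in("scene","top"):
    c=capture(n); cv2.imwrite(f"pics/{n}0.png",cv2.resize(c["color"],(800,600),interpolation=cv2.INTER_CUBIC)); print(n,c["K"],c["position"],c["orientation"])
E
```

```text
pics
{'time_s': 0.0, 'q': [-1.452, 0.088, 1.372, 0.0, 1.684, -0.103], 'joint_velocities': [0.001, 0.0, -0.0, 0.0, -0.001, 0.0], 'joint_torque': [-0.0, -35.186, -31.328, -0.0, 0.011, -0.0], 'position': [0.121, -0.536, 0.23], 'ee_rot': [-3.12, -0.347, -0.0], 'contact_force': [-0.3, 0.239, 0.846], 'torque': [0.017, -0.027, -0.03], 'finger_force': 0.0, 'opening': 0.08523000183717702}
scene [[434.52789143   0.         257.3340757 ]
 [  0.         434.52789143 193.38543858]
 [  0.           0.           1.        ]] [1.31073644 0.64560335 0.82905147] [-1.0840345  -2.27530055  1.09677863]
top [[493.77365346   0.         257.05590352]
 [  0.         493.77365346 186.93308205]
 [  0.           0.           1.        ]] [0.22227199 0.05446817 1.60495603] [-2.14568708  2.0630364  -0.22722613]
```

View pics/top0.png

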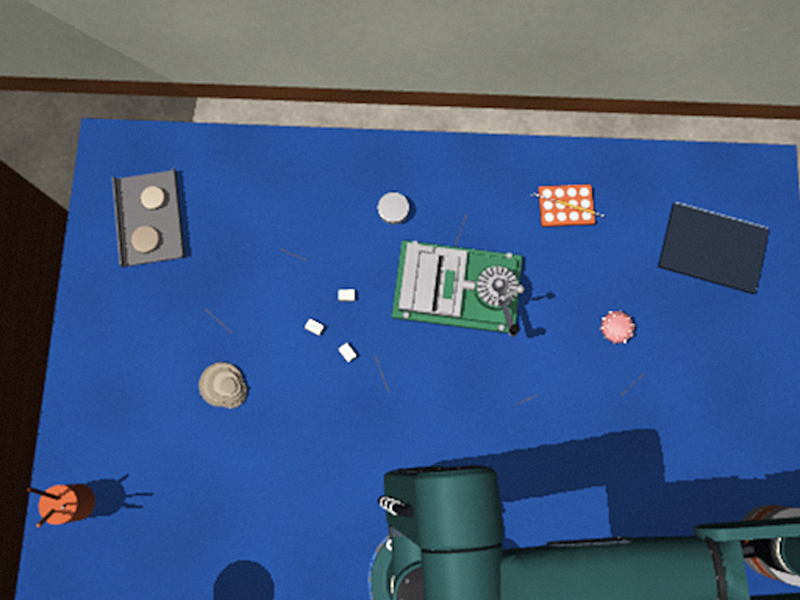

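View pics/scene0.png

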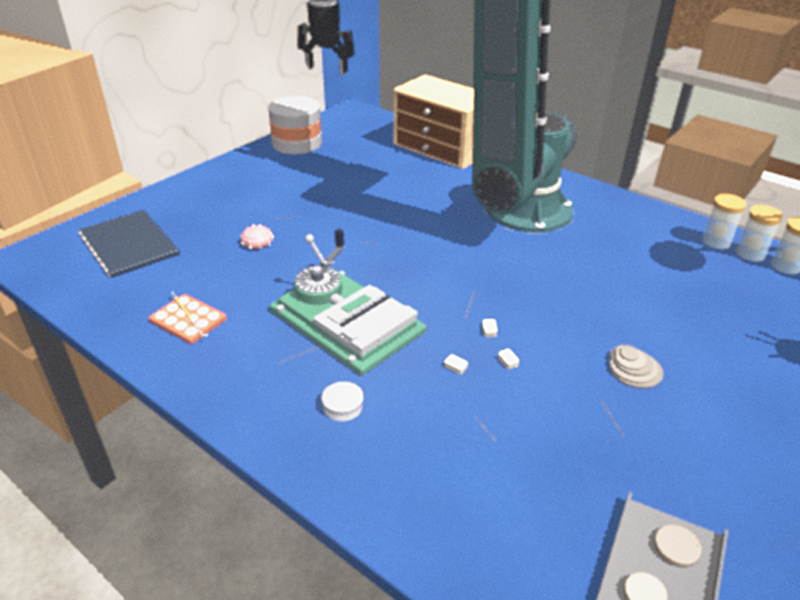

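The top view shows three blanks at (346,295), (314,327) and (347,352) in the 800x600 picture. The vise is around (458,285) with its fixed jaw to the left, the knob is at (513,328), and the tin, oyster and urchin are well clear.

```bash
cat > h.py <<'E'
import numpy as np, cv2
from scipy.spatial.transform import Rotation as R
from bench import telemetry, capture
def cam(n):
    o=telemetry.get_obs(); c=capture(n)
    if n=="wrist":
        T=np.eye(4); T[:3,:3]=R.from_rotvec(o["ee_rot"]).as_matrix(); T[:3,3]=o["position"]; c["T"]=T@np.array(c["hand_eye"])
    else:
        T=np.eye(4); T[:3,:3]=R.from_rotvec(c["orientation"]).as_matrix(); T[:3,3]=c["position"]; c["T"]=T
    return c
def pt(c,u,v,z):
    d=c["T"][:3,:3]@np.linalg.inv(c["K"])@[u,v,1]; p=c["T"][:3,3]
    return p+d*(z-p[2])/d[2]
def px(c,P):
    q=np.linalg.inv(c["T"])@np.r_[P,1]; q=c["K"]@q[:3]; return q[:2]/q[2]
def blobs(c,z=.014,lo=200,amin=20,amax=1e9,sat=40):
    b=c["color"]; m=((b.min(2)>lo)&(np.ptp(b.astype(int),axis=2)<sat)).astype(np.uint8)
    out=[]
    for k in cv2.findContours(m,cv2.RETR_EXTERNAL,cv2.CHAIN_APPROX_NONE)[0]:
        if not amin<=cv2.contourArea(k)<=amax: continue
        w=np.array([pt(c,*p[0],z)[:2] for p in k])
        (cx,cy),(a,l),t=cv2.minAreaRect((w*1000).astype(np.float32))
        if a>l: a,l,t=l,a,t+90   # t: direction of short side, deg
        out.append((np.round(k.mean((0,1))),round(cx,1),round(cy,1),round(a,1),round(l,1),round((t+90)%180-90,1)))
    return out
E
python3 - <<'E'
from h import *
c=cam("top"); print(c["T"].round(3))
for b in blobs(c): print(b)
s=512/800
for n,u,v,z in[("knob",513,328,.111),("spindle",499,285,.08),("ball?",519,289,.126),("urchin",618,327,.02),("tin",394,207,.025),("oyster",223,385,.02),("fix top-left",406,242,.05),("fix bot",402,312,.05)]: print(n,pt(c,u*s,v*s,z).round(3))
s=cam("scene")
for b in blobs(s): print('s',b)
o=telemetry.get_obs(); w=capture("wrist"); print(w["hand_eye"],w["K"])
E
```

```text
[[ 3.900e-02 -9.760e-01  2.160e-01  2.220e-01]
 [-9.990e-01 -3.800e-02  7.000e-03  5.400e-02]
 [ 1.000e-03 -2.160e-01 -9.760e-01  1.605e+00]
 [ 0.000e+00  0.000e+00  0.000e+00  1.000e+00]]
(array([222., 225.]), 443.8, 175.9, 20.7, 32.2, -50.6)
(array([201., 209.]), 495.2, 247.9, 20.2, 31.6, -28.7)
(array([260., 191.]), 563.2, 57.7, 21.0, 39.9, 84.3)
(array([222., 188.]), 566.6, 183.5, 20.3, 29.9, 2.3)
(array([270., 188.]), 582.5, 19.4, 33.8, 86.6, 85.1)
(array([292., 175.]), 611.3, -51.6, 61.6, 147.6, -69.9)
(array([251., 132.]), 764.4, 94.4, 56.9, 60.9, 2.3)
knob [ 0.49  -0.156  0.111]
spindle [ 0.583 -0.131  0.08 ]
ball? [ 0.565 -0.165  0.126]
urchin [ 0.517 -0.387  0.02 ]
tin [0.759 0.09  0.025]
oyster [0.364 0.425 0.02 ]
fix top-left [0.675 0.061 0.05 ]
fix bot [0.525 0.064 0.05 ]
s (array([413., 376.]), 751.5, 609.9, 35.9, 50.5, 39.1)
s (array([ 54., 369.]), 1196.0, 51.1, 34.5, 119.0, 0.3)
s (array([ 10., 363.]), 1244.8, -40.8, 48.5, 97.8, -2.1)
s (array([435., 348.]), 665.2, 621.2, 53.6, 55.1, -20.0)
s (array([ 21., 328.]), 1189.4, -90.5, 17.2, 34.8, 0.8)
s (array([  3., 311.])
[... 822 characters left out ...]
59.8, -78.9)
s (array([352., 120.]), -116.6, 1.5, 28.0, 91.3, 80.8)
s (array([500., 115.]), -525.1, 435.8, 55.0, 96.1, 2.4)
s (array([415., 100.]), -422.7, 124.0, 45.8, 209.0, -75.8)
s (array([280.,  59.]), -449.0, -572.2, 159.4, 284.5, 0.1)
s (array([128.,  36.]), -248.3, -1432.2, 979.6, 1864.9, -25.9)
[[-6.27067974e-04 -9.56009085e-01 -2.93336389e-01  7.43742739e-02]
 [ 9.99999798e-01 -6.31011085e-04 -8.11884202e-05 -7.69601741e-04]
 [-1.07481645e-04 -2.93336380e-01  9.56009287e-01 -1.43760914e-01]
 [ 0.00000000e+00  0.00000000e+00  0.00000000e+00  1.00000000e+00]] [[292.85516301   0.         257.98349389]
 [  0.         292.85516301 191.4952104 ]
 [  0.           0.           1.        ]]
```

>>> jog_arm:
  series:
    - [0.0854, 0.02, 0.03, 0.001, 0, 0, -0.6]
    - [0.0854, 0.04, 0.06, 0.002, 0, 0, -1.2]
    - [0.0854, 0.06, 0.09, 0.003, 0, 0, -1.8]
    - [0.0854, 0.08, 0.12, 0.004, 0, 0, -2.4]
    - [0.0854, 0.1, 0.15, 0.005, 0, 0, -3]
  force: 40

```text
time_s: 0.67
position: [0.2215, -0.385, 0.2362]
ee_rot: [-3.13, -0.264, -0.0]
contact_force: [1.6, 0.1, 0.4]
opening: 0.0853
finger_force: 0.0
```

>>> jog_arm:
  series:
    - [0.0854, 0.02, 0.03, 0.001, 0, 0, -0.6]
    - [0.0854, 0.04, 0.06, 0.002, 0, 0, -1.2]
    - [0.0854, 0.06, 0.09, 0.003, 0, 0, -1.8]
    - [0.0854, 0.08, 0.12, 0.004, 0, 0, -2.4]
    - [0.0854, 0.1, 0.15, 0.005, 0, 0, -3]

```text
time_s: 1.08
position: [0.3215, -0.2349, 0.2415]
ee_rot: [3.136, 0.182, 0.001]
contact_force: [1.0, -0.8, -0.5]
opening: 0.0855
finger_force: 0.0
```

>>> jog_arm:
  series:
    - [0.0854, 0.02, 0.03, 0.001, 0, 0, -0.6]
    - [0.0854, 0.04, 0.06, 0.002, 0, 0, -1.2]
    - [0.0854, 0.06, 0.09, 0.003, 0, 0, -1.8]
    - [0.0854, 0.08, 0.12, 0.004, 0, 0, -2.4]
    - [0.0854, 0.1, 0.15, 0.005, 0, 0, -3]

```text
time_s: 1.5
position: [0.4216, -0.0848, 0.2465]
ee_rot: [3.14, 0.101, 0.001]
contact_force: [-0.2, -0.5, -0.5]
opening: 0.0853
finger_force: 0.0
```

>>> jog_arm:
  series:
    - [0.0854, 0.02, 0.03, 0.001, 0, 0, -0.6]
    - [0.0854, 0.04, 0.06, 0.002, 0, 0, -1.2]
    - [0.0854, 0.06, 0.09, 0.003, 0, 0, -1.8]
    - [0.0854, 0.08, 0.12, 0.004, 0, 0, -2.4]
    - [0.0854, 0.1, 0.15, 0.005, 0, 0, -3.7]

```text
time_s: 1.92
position: [0.5216, 0.0653, 0.2513]
ee_rot: [3.141, -0.0, 0.0]
contact_force: [-0.3, 0.1, -0.6]
opening: 0.0854
finger_force: 0.0
```

>>> jog_arm:
  series:
    - [0.0854, 0, 0, 0, 0, 0, 0]
    - [0.0854, 0, 0, 0, 0, 0, 0]
    - [0.0854, 0, 0, 0, 0, 0, 0]

```text
time_s: 2.17
position: [0.5207, 0.0633, 0.251]
ee_rot: [3.141, 0.001, -0.002]
contact_force: [-0.1, -0.1, 0.7]
opening: 0.0852
finger_force: 0.0
```

```bash
python3 - <<'E'
from h import *
o=telemetry.get_obs(); print(o["position"],o["ee_rot"],o["time_s"],o["contact_force"])
c=cam("wrist"); np.savez("w1.npz",**{k:c[k] for k in("color","K","T")})
for b in blobs(c,amin=60): print(b)
cv2.imwrite("pics/w1.png",cv2.resize(c["color"],(800,600),interpolation=cv2.INTER_CUBIC))
E
```

```text
[0.52068756 0.06330908 0.25096574] [ 3.14095794e+00  1.07957115e-03 -1.75066765e-03] 2.1667 [-0.05825438 -0.11741596  0.65589799]
(array([178., 216.]), 441.8, 174.7, 20.1, 33.4, -49.9)
(array([122., 181.]), 492.7, 247.1, 20.8, 33.1, -24.8)
(array([164., 127.]), 563.4, 183.1, 21.1, 33.1, 2.7)
(array([428.,  91.]), 606.7, -143.6, 37.8, 78.8, 36.2)
(array([452.,  42.]), 661.8, -164.3, 9.3, 11.1, -79.2)
(array([322.,  96.]), 595.2, -17.3, 163.8, 171.7, 84.7)
```

View pics/w1.png

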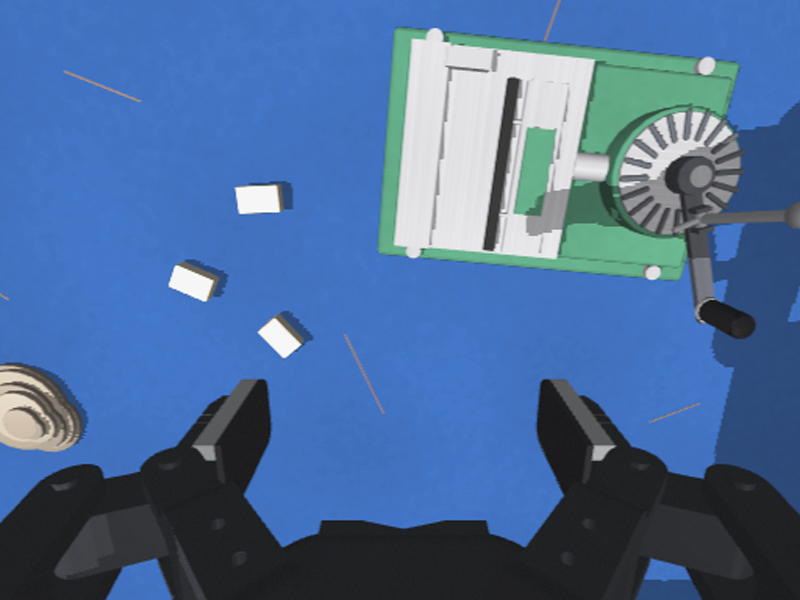

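The wrist view confirms three blanks at (259,199), (193,282) and (281,336), and the vise, with its corner near (447,68) and the pawl ball leaning away from the jaws at (797,215). I'll take a closer look at the vise.

>>> jog_arm:
  series:
    - [0.0854, 0.03, -0.02, -0.025, 0, 0, 0]
    - [0.0854, 0.06, -0.04, -0.05, 0, 0, 0]
    - [0.0854, 0.06, -0.04, -0.05, 0, 0, 0]
    - [0.0854, 0.06, -0.04, -0.05, 0, 0, 0]
    - [0.0854, 0.06, -0.04, -0.05, 0, 0, 0]

```text
time_s: 2.63
position: [0.5803, 0.0225, 0.2015]
ee_rot: [-3.141, 0.003, 0.002]
contact_force: [-0.5, 0.4, 0.6]
opening: 0.0854
finger_force: 0.0
```

```bash
python3 - <<'E'
from h import *
c=cam("wrist"); np.savez("w2.npz",**{k:c[k] for k in("color","K","T")})
print(c["T"].round(3))
for b in blobs(c,amin=60): print(b)
im=c["color"]; cv2.imwrite("pics/w2.png",cv2.resize(im[0:225,170:470],(800,600),interpolation=cv2.INTER_CUBIC))
E
```

```text
[[-0.003 -0.956 -0.294  0.655]
 [-1.     0.002  0.001  0.023]
 [-0.     0.294 -0.956  0.345]
 [ 0.     0.     0.     1.   ]]
(array([ 78., 238.]), 492.6, 247.8, 20.8, 32.9, -25.2)
(array([121., 183.]), 563.4, 183.6, 20.9, 32.9, 2.8)
(array([391., 188.]), 553.8, -134.2, 41.4, 70.2, -66.0)
(array([432.,  95.]), 660.4, -163.7, 9.7, 10.2, 48.8)
(array([290., 154.]), 587.2, -13.2, 159.2, 166.6, -5.2)
(array([239.,  76.]), 681.0, 42.6, 8.4, 10.0, 6.5)
(array([185.,   9.]), 739.7, 95.2, 21.0, 62.1, -0.1)
```

View pics/w2.png

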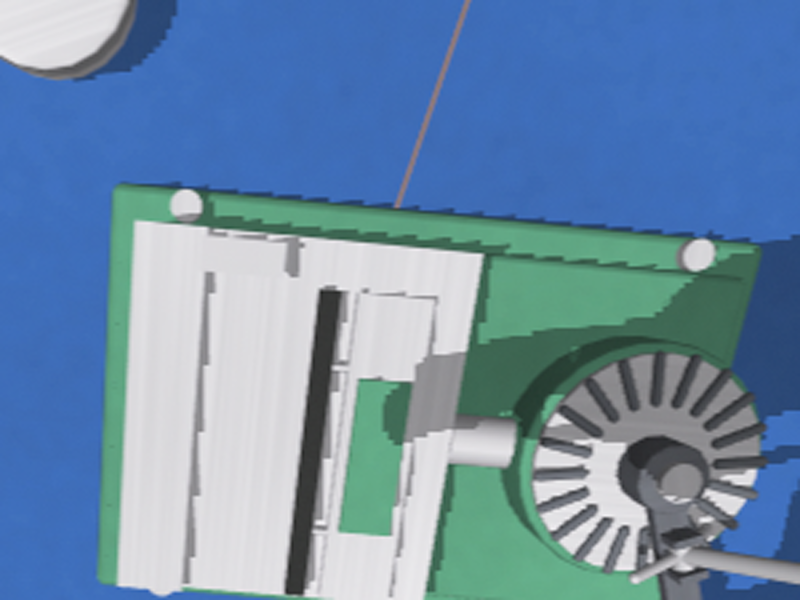

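```bash
python3 - <<'E'
from h import *
c=dict(np.load("w2.npz"))
P=lambda x,y,z:(pt(c,170+x*.375,y*.375,z)[:2]*1000).round(1)
for n,x,y,z in[("jaw edge top",209,275,.05),("jaw edge bot",186,585,.05),("jaw outer top",135,222,.05),("outer bot",118,585,.05),("stop NW",207,234,.055),("stop SW",207,273,.055),("stop SE",290,275,.055),("stop NE",298,240,.055),("spindle",683,480,.08),("pad top",328,290,.05),("pad bot",294,592,.05),("bolt1",187,205,.02),("bolt2",697,254,.02)]: print(n,P(x,y,z))
E
```

```text
jaw edge top [653.   32.3]
jaw edge bot [532.1  43.1]
jaw outer top [671.1  58.3]
outer bot [532.2  70.8]
stop NW [666.8  32.6]
stop SW [653.8  32.8]
stop SE [653.    3.3]
stop NE [664.8   0.7]
spindle [ 583.9 -134.2]
pad top [647.7 -11. ]
pad bot [529.  -1.]
bolt1 [679.   41.4]
bolt2 [ 660.3 -160. ]
```

Corner ≈ (653.5, 31.5) mm and the jaws run at -5.2°. The spindle comes out within 2 mm of its given offset, which confirms it. Now to hover over blank C at (563.5,183.5).

>>> jog_arm:
  series:
    - [0.055, -0.003, 0.032, -0.02, 0, 0, 0.5]
    - [0.055, -0.006, 0.064, -0.04, 0, 0, 1]
    - [0.055, -0.01, 0.096, -0.06, 0, 0, 1.5]
    - [0.055, -0.014, 0.13, -0.08, 0, 0, 2]
    - [0.055, -0.017, 0.161, -0.1, 0, 0, 2.7]

```text
time_s: 3.1
position: [0.5636, 0.1868, 0.1035]
ee_rot: [-3.139, -0.076, -0.007]
contact_force: [0.7, 0.9, -0.7]
opening: 0.0551
finger_force: 0.0
```

>>> jog_arm:
  series:
    - [0.055, 0, 0, 0, 0, 0, 0]
    - [0.055, 0, 0, 0, 0, 0, 0]

```text
time_s: 3.27
position: [0.5626, 0.1862, 0.1019]
ee_rot: [3.14, 0.08, -0.0]
contact_force: [0.4, -0.6, 1.0]
opening: 0.0549
finger_force: 0.0
```

```bash
python3 - <<'E'
from h import *
print(telemetry.get_obs()["q"])
c=cam("wrist")
for b in blobs(c,amin=200): print(b)
for b in blobs(cam("top"),amax=150): print(b)
cv2.imwrite("pics/w3.png",c["color"])
E
```

```text
[ 2.24153061e-01  2.39677376e-01  1.45588751e+00 -2.64584496e-04
  1.44632417e+00  1.74382838e+00]
(array([264., 316.]), 441.6, 174.7, 21.5, 33.7, -50.1)
(array([459., 244.]), 527.1, 13.0, 43.6, 85.0, 4.5)
(array([263., 194.]), 563.6, 182.7, 20.9, 33.6, 2.9)
(array([485.,  86.]), 658.5, 23.0, 42.2, 60.5, -77.3)
(array([491., 339.]), 123.3, -675.3, 10.0, 65.6, 61.7)
(array([259., 194.]), 553.1, 57.5, 16.8, 23.1, 2.3)
(array([271., 194.]), 554.5, 23.0, 30.3, 33.0, 2.0)
(array([221., 188.]), 566.6, 183.5, 20.3, 29.9, 2.3)
(array([282., 162.]), 665.7, -15.0, 19.3, 95.1, 14.5)
(array([266., 160.]), 664.9, 35.0, 41.6, 50.2, 2.2)
```

View pics/w3.png

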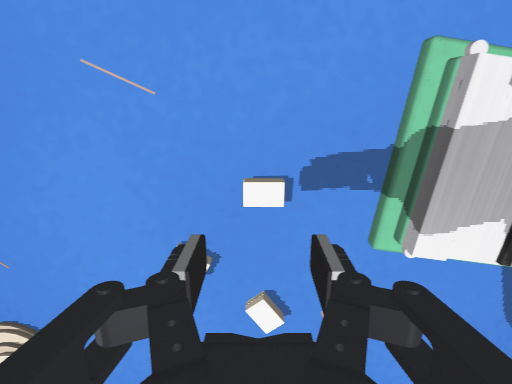

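Blank C sits centred below the fingers at (264,193) and is unchanged at (563.6,183); A and B are also visible. I'll descend and grip it.

>>> jog_arm:
  series:
    - [0.055, 0.001, -0.002, -0.03, 0, 0, 0]
    - [0.055, 0.001, -0.002, -0.06, 0, 0, 0]
    - [0.055, 0.001, -0.002, -0.08, 0, 0, 0]
    - [0.055, 0.001, -0.002, -0.09, 0, 0, 0]
    - [0.055, 0.001, -0.002, -0.09, 0, 0, 0]

```text
time_s: 3.78
position: [0.5641, 0.1809, 0.0101]
ee_rot: [3.14, 0.071, -0.005]
contact_force: [-0.8, -0.4, -0.8]
opening: 0.0555
finger_force: 0.0
```

>>> jog_arm:
  series:
    - [0.055, 0, 0, -0.003, 0, 0, 0]
    - [0.055, 0, 0, -0.007, 0, 0, 0]
    - [0.055, 0, 0, -0.007, 0, 0, 0]
    - [0.055, 0, 0, -0.007, 0, 0, 0]

```text
time_s: 4.12
position: [0.5659, 0.1826, 0.0057]
ee_rot: [-3.14, -0.074, -0.003]
contact_force: [-0.2, -0.0, -0.4]
opening: 0.0552
finger_force: 0.0
```

>>> jog_arm:
  series:
    - [0.03, 0, 0, 0, 0, 0, 0]
    - [0.03, 0, 0, 0, 0, 0, 0]
    - [0.03, 0, 0, 0, 0, 0, 0]
    - [0.03, 0, 0, 0, 0, 0, 0]
    - [0.03, 0, 0, 0, 0, 0, 0]
  force: 40

```text
time_s: 4.53
position: [0.5658, 0.1827, 0.0054]
ee_rot: [-3.14, -0.074, -0.003]
contact_force: [0.0, 0.8, 4.6]
opening: 0.0326
finger_force: 40.2
```

>>> jog_arm:
  series:
    - [0.03, 0, 0, 0.01, 0, 0, 0]
    - [0.03, 0, 0, 0.03, 0, 0, 0]
    - [0.03, 0, 0, 0.06, 0, 0, 0]
    - [0.03, 0, 0, 0.09, 0, 0, 0]
    - [0.03, 0, 0, 0.1, 0, 0, 0]

```text
time_s: 4.95
position: [0.5671, 0.183, 0.1096]
ee_rot: [-3.139, -0.074, -0.011]
contact_force: [0.4, -0.6, 0.8]
opening: 0.0332
finger_force: 39.8
```

```bash
python3 - <<'E'
from h import *
P=[telemetry.get_obs()["position"] for _ in range(3)];print(P)
c=cam("wrist")
for z in (.11,): 
  for b in blobs(c,z=z,amin=200): print(b)
cv2.imwrite("pics/w4.png",c["color"])
E
```

```text
[array([0.56713064, 0.18296353, 0.10962056]), array([0.56713064, 0.18296353, 0.10962056]), array([0.56713064, 0.18296353, 0.10962056])]
(array([261., 317.]), 520.5, 179.7, 12.9, 20.4, -49.9)
(array([177., 263.]), 553.1, 227.3, 11.0, 12.9, 64.6)
(array([258., 258.]), 559.2, 183.6, 20.3, 34.2, 2.7)
(array([449., 242.]), 575.0, 82.7, 27.0, 50.6, -0.8)
(array([482.,  91.]), 650.9, 82.7, 31.8, 34.3, -88.4)
```

View pics/w4.png

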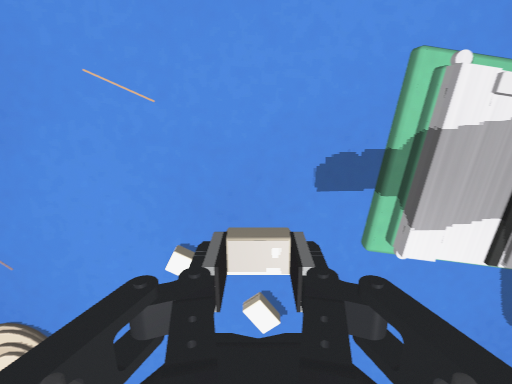

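Blank C is gripped squarely at (258,255); A and B are still on the bench. Carrying it to just short of the corner.

>>> jog_arm:
  series:
    - [0.03, 0.015, -0.034, 0, 0, 0, -1.6]
    - [0.03, 0.03, -0.068, 0, 0, 0, -3.2]
    - [0.03, 0.045, -0.102, 0, 0, 0, -4.8]
    - [0.03, 0.06, -0.136, 0, 0, 0, -6.4]
    - [0.03, 0.074, -0.17, 0, 0, 0, -7.9]

```text
time_s: 5.42
position: [0.6384, 0.011, 0.1021]
ee_rot: [3.138, -0.144, -0.005]
contact_force: [0.4, -0.4, -0.3]
opening: 0.0329
finger_force: 39.8
```

>>> jog_arm:
  series:
    - [0.03, 0, 0, 0, 0, 0, 0]
    - [0.03, 0, 0, -0.02, 0, 0, 0]
    - [0.03, 0, 0, -0.035, 0, 0, 0]
    - [0.03, 0, 0, -0.035, 0, 0, 0]
    - [0.03, 0, 0, -0.035, 0, 0, 0]

```text
time_s: 5.83
position: [0.637, 0.0127, 0.0665]
ee_rot: [-3.138, 0.142, 0.009]
contact_force: [0.8, 0.5, 0.5]
opening: 0.0324
finger_force: 44.2
```

```bash
cat >> h.py <<'E'
C=np.array([.6535,.0315]); a=np.radians(-5.2); XV=np.array([np.cos(a),np.sin(a)]); YV=np.array([-XV[1],XV[0]])
def tov(p): d=np.asarray(p)[:2]-C; return np.round([d@XV*1000,d@YV*1000],1)
E
python3 - <<'E'
from h import *
o=telemetry.get_obs(); print(o["position"],o["ee_rot"],tov(o["position"]))
c=cam("wrist"); cv2.imwrite("pics/w5.png",cv2.resize(c["color"][120:320,130:397],(800,600),interpolation=cv2.INTER_CUBIC)); np.savez("w5.npz",**{k:c[k] for k in("color","K","T")})
E
```

```text
[0.6370345  0.01268041 0.06645144] [-3.13829965  0.14220127  0.00921215] [-14.7 -20.2]
```

View pics/w5.png

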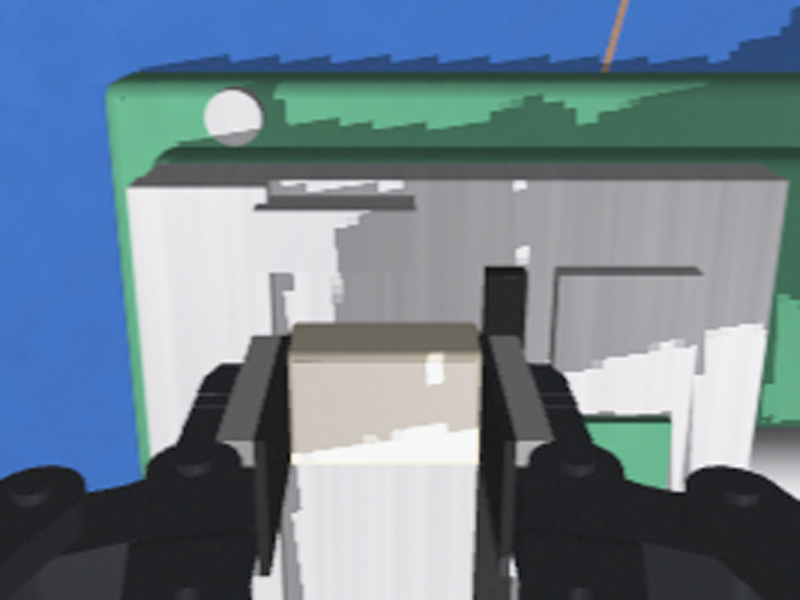

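The blank is square to the jaws (290–480 px) and between the fixed jaw face (270) and the black pad (485), short of the stop. Lowering it to the bed.

>>> jog_arm:
  series:
    - [0.03, 0, 0, -0.006, 0, 0, 0]
    - [0.03, 0, 0, -0.012, 0, 0, 0]
    - [0.03, 0, 0, -0.013, 0, 0, 0]
    - [0.03, 0, 0, -0.013, 0, 0, 0]

```text
time_s: 6.22
position: [0.6386, 0.0127, 0.0558]
ee_rot: [3.138, -0.142, -0.002]
contact_force: [-0.0, 0.8, 0.4]
opening: 0.0324
finger_force: 43.9
```

>>> jog_arm:
  series:
    - [0.03, 0, 0, -0.001, 0, 0, 0]
    - [0.03, 0, 0, -0.001, 0, 0, 0]
    - [0.03, 0, 0, -0.002, 0, 0, 0]
    - [0.03, 0, 0, -0.002, 0, 0, 0]

```text
time_s: 6.55
position: [0.639, 0.0124, 0.0544]
ee_rot: [3.138, -0.142, 0.0]
contact_force: [-0.2, -0.3, 0.5]
opening: 0.0324
finger_force: 43.9
```

>>> jog_arm:
  series:
    - [0.03, 0, 0, -0.001, 0, 0, 0]
    - [0.03, 0, 0, -0.001, 0, 0, 0]
    - [0.03, 0, 0, -0.002, 0, 0, 0]
    - [0.03, 0, 0, -0.002, 0, 0, 0]

```text
time_s: 6.88
position: [0.6389, 0.0125, 0.0521]
ee_rot: [3.138, -0.142, -0.001]
contact_force: [-0.1, 0.1, 0.2]
opening: 0.0329
finger_force: 43.9
```

>>> jog_arm:
  series:
    - [0.03, 0, 0, -0.001, 0, 0, 0]
    - [0.03, 0, 0, -0.001, 0, 0, 0]
    - [0.03, 0, 0, -0.001, 0, 0, 0]

```text
time_s: 7.13
position: [0.6389, 0.0125, 0.0512]
ee_rot: [3.138, -0.142, -0.0]
contact_force: [-0.0, -0.2, 0.5]
opening: 0.0323
finger_force: 43.9
```

>>> jog_arm:
  series:
    - [0.03, 0, 0, -0.0005, 0, 0, 0]
    - [0.03, 0, 0, -0.001, 0, 0, 0]
    - [0.03, 0, 0, -0.001, 0, 0, 0]

```text
time_s: 7.38
position: [0.6391, 0.0124, 0.0505]
ee_rot: [3.138, -0.142, 0.0]
contact_force: [-0.8, 0.6, 0.8]
opening: 0.0324
finger_force: 44.0
```

>>> jog_arm:
  series:
    - [0.03, 0.001, 0, 0, 0, 0, 0]
    - [0.03, 0.002, 0, 0, 0, 0, 0]
    - [0.03, 0.002, 0, 0, 0, 0, 0]

```text
time_s: 7.63
position: [0.6413, 0.0124, 0.0505]
ee_rot: [3.138, -0.142, 0.001]
contact_force: [0.4, 0.6, 0.8]
opening: 0.0327
finger_force: 44.0
```

>>> jog_arm:
  series:
    - [0.03, 0.001, 0, 0, 0, 0, 0]
    - [0.03, 0.002, 0, 0, 0, 0, 0]
    - [0.03, 0.002, 0, 0, 0, 0, 0]

```text
time_s: 7.88
position: [0.6425, 0.0125, 0.0505]
ee_rot: [3.138, -0.142, -0.002]
contact_force: [-4.1, 0.1, 2.9]
opening: 0.0324
finger_force: 45.3
```

>>> jog_arm:
  series:
    - [0.03, 0, 0.001, 0, 0, 0, 0]
    - [0.03, 0, 0.002, 0, 0, 0, 0]
    - [0.03, 0, 0.002, 0, 0, 0, 0]

```text
time_s: 8.13
position: [0.6427, 0.0135, 0.0505]
ee_rot: [3.136, -0.143, -0.001]
contact_force: [-3.6, -3.6, 3.3]
opening: 0.0324
finger_force: 46.4
```

>>> jog_arm:
  series:
    - [0.03, 0, 0.0005, 0, 0, 0, 0]
    - [0.03, 0, 0.001, 0, 0, 0, 0]
    - [0.03, 0, 0.001, 0, 0, 0, 0]

```text
time_s: 8.38
position: [0.6428, 0.0145, 0.0505]
ee_rot: [3.137, -0.143, -0.0]
contact_force: [-2.8, -2.9, 2.7]
opening: 0.0324
finger_force: 46.3
```

>>> jog_arm:
  series:
    - [0.03, 0, 0.0005, 0, 0, 0, 0]
    - [0.03, 0, 0.001, 0, 0, 0, 0]
    - [0.03, 0, 0.001, 0, 0, 0, 0]

```text
time_s: 8.63
position: [0.643, 0.016, 0.0505]
ee_rot: [3.138, -0.143, 0.0]
contact_force: [-3.1, -3.2, 3.2]
opening: 0.0325
finger_force: 46.0
```

>>> jog_arm:
  series:
    - [0.03, 0, 0.0005, 0, 0, 0, 0]
    - [0.03, 0, 0.001, 0, 0, 0, 0]
    - [0.03, 0, 0.001, 0, 0, 0, 0]

```text
time_s: 8.88
position: [0.6432, 0.0174, 0.0505]
ee_rot: [3.138, -0.142, 0.001]
contact_force: [-2.9, -4.2, 3.2]
opening: 0.0325
finger_force: 45.6
```

```bash
python3 - <<'E'
from h import *
o=telemetry.get_obs(); print(o["position"],tov(o["position"]),o["contact_force"])
c=cam("wrist"); cv2.imwrite("pics/w6.png",cv2.resize(c["color"][120:320,130:397],(800,600),interpolation=cv2.INTER_CUBIC))
E
```

```text
[0.64320267 0.01740112 0.05045885] [ -9. -15.] [-2.91763543 -4.23038231  3.17569447]
```

View pics/w6.png

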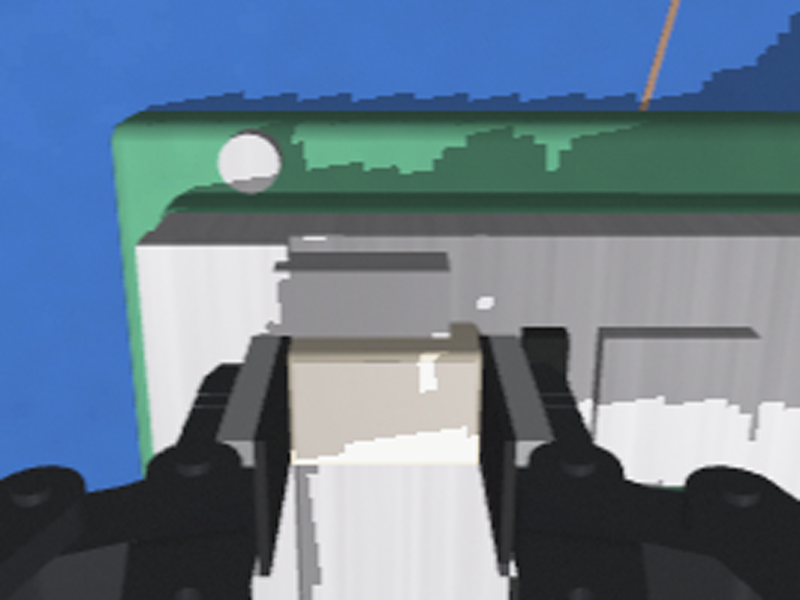

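>>> jog_arm:
  series:
    - [0.03, 0, 0.0005, 0, 0, 0, 0]
    - [0.03, 0, 0.001, 0, 0, 0, 0]
    - [0.03, 0, 0.001, 0, 0, 0, 0]

```text
time_s: 9.18
position: [0.6432, 0.0175, 0.0505]
ee_rot: [3.136, -0.143, 0.001]
contact_force: [-2.4, -6.1, 2.9]
opening: 0.0327
finger_force: 45.6
```

>>> jog_arm:
  series:
    - [0.03, 0, 0.0005, 0, 0, 0, 0]
    - [0.03, 0, 0.001, 0, 0, 0, 0]
    - [0.03, 0, 0.001, 0, 0, 0, 0]

```text
time_s: 9.43
position: [0.6432, 0.0175, 0.0505]
ee_rot: [3.135, -0.143, 0.001]
contact_force: [-1.9, -7.4, 2.8]
opening: 0.0325
finger_force: 45.6
```

Flush on both sides: the force in x and y rises while the position stays. Releasing and going up.

>>> jog_arm:
  series:
    - [0.045, 0, 0, 0, 0, 0, 0]
    - [0.045, 0, 0, 0, 0, 0, 0]
    - [0.045, 0, 0, 0.002, 0, 0, 0]
    - [0.045, 0, 0, 0.02, 0, 0, 0]
    - [0.045, 0, 0, 0.05, 0, 0, 0]

```text
time_s: 9.85
position: [0.6403, 0.0208, 0.0958]
ee_rot: [-3.137, 0.141, 0.015]
contact_force: [0.8, -0.2, -0.3]
opening: 0.0452
finger_force: 0.0
```

>>> jog_arm:
  series:
    - [0.055, 0, 0, 0.03, 0, 0, 0]
    - [0.055, 0, 0, 0.06, 0, 0, 0]
    - [0.055, 0, 0, 0.06, 0, 0, 0]
    - [0.055, 0, 0, 0.06, 0, 0, 0]

```text
time_s: 10.18
position: [0.6449, 0.0204, 0.1639]
ee_rot: [-3.137, 0.141, -0.011]
contact_force: [0.2, 0.9, -0.1]
opening: 0.0548
finger_force: 0.0
```

```bash
sed -i 's/.0315\]/.0335]/' h.py; python3 - <<'E'
from h import *
o=telemetry.get_obs(); print(o["position"],o["ee_rot"],o["q"],o["time_s"])
c=cam("wrist"); cv2.imwrite("pics/w7.png",cv2.resize(c["color"][60:285,150:450],(800,600),interpolation=cv2.INTER_CUBIC)); np.savez("w7.npz",**{k:c[k] for k in("color","K","T")})
for b in blobs(c,amin=100): print(b)
for b in blobs(cam("top"),amax=100,amin=10): print('t',b)
E
```

```text
[0.64485835 0.02039664 0.16387612] [-3.13731857  0.14070428 -0.01124418] [-5.68206489e-02  3.13992769e-01  1.23739227e+00  1.18629102e-03
  1.58306054e+00  1.60363155e+00] 10.1833
(array([144., 345.]), 443.3, 184.2, 17.6, 24.8, 82.6)
(array([442., 252.]), 542.0, -176.1, 16.1, 17.2, -5.1)
(array([415., 234.]), 564.5, -144.2, 69.7, 98.0, 66.8)
(array([251., 222.]), 582.1, 33.8, 75.9, 158.4, 84.8)
(array([318., 221.]), 580.6, -50.6, 90.9, 161.1, -87.7)
(array([168.,  64.]), 759.6, 95.3, 65.9, 67.2, 81.7)
t (array([222., 225.]), 444.1, 176.1, 20.7, 32.8, -50.6)
t (array([200., 209.]), 494.7, 247.7, 21.8, 34.0, -30.0)
t (array([300., 182.]), 597.1, -74.8, 6.8, 19.8, 2.3)
t (array([315., 182.]), 598.4, -123.6, 18.2, 44.4, 86.4)
t (array([273., 171.]), 632.9, 15.7, 10.3, 33.3, 2.3)
t (array([375., 138.]), 759.7, -324.7, 13.5, 14.3, 89.3)
t (array([359., 138.]), 759.2, -270.7, 10.6, 13.8, 2.3)
t (array([367., 138.]), 760.2, -297.8, 13.5, 17.9, 89.5)
t (array([350., 131.]), 781.1, -240.4, 14.4, 15.3, 47.4)
t (array([374., 130.]), 787.9, -323.3, 14.2, 17.1, 2.3)
t (array([247., 132.]), 763.7, 111.3, 27.1, 56.9, -87.6)
t (array([358., 123.]), 810.7, -266.0, 14.3, 17.2, 2.3)
t (array([350., 124.]), 807.8, -238.8, 14.5, 19.9, 47.6)
t (array([374., 122.]), 814.7, -320.4, 14.4, 15.5, 47.2)
t (array([366., 123.]), 813.5, -293.1, 14.5, 15.4, 47.3)
```

View pics/w7.png

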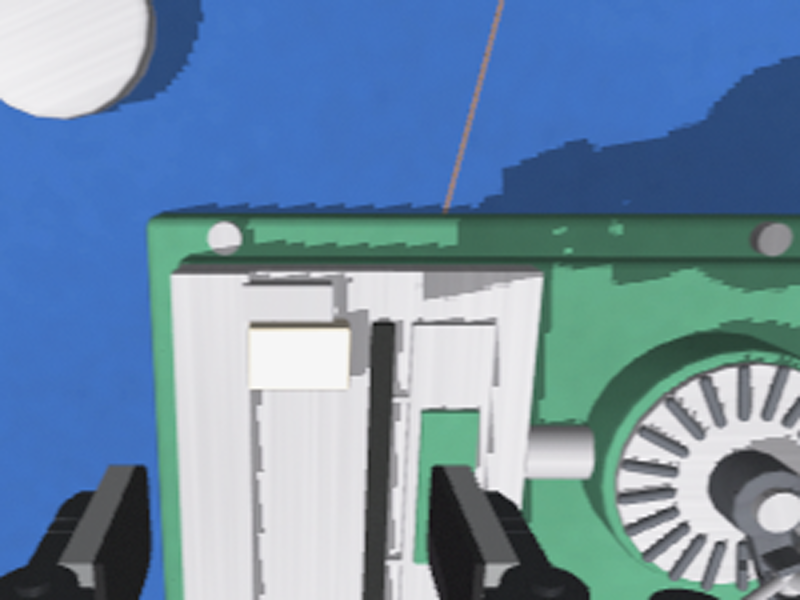

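Blank C is home at (250–350, 325–388), tight under the stop and along the fixed jaw. A and B are unmoved. Now B at (493,247.5), -25°.

>>> jog_arm:
  series:
    - [0.055, -0.018, 0.028, 0, 0, 0, -2]
    - [0.055, -0.036, 0.056, 0, 0, 0, -4]
    - [0.055, -0.054, 0.084, 0, 0, 0, -6]
    - [0.055, -0.072, 0.112, 0, 0, 0, -8]
    - [0.055, -0.09, 0.14, 0, 0, 0, -10]

```text
time_s: 10.7
position: [0.5508, 0.1606, 0.1577]
ee_rot: [3.113, -0.418, -0.007]
contact_force: [1.0, 0.6, 1.0]
opening: 0.055
finger_force: 0.0
```

>>> jog_arm:
  series:
    - [0.055, -0.015, 0.022, -0.015, 0, 0, -2.5]
    - [0.055, -0.03, 0.044, -0.03, 0, 0, -5]
    - [0.055, -0.045, 0.066, -0.045, 0, 0, -7.5]
    - [0.055, -0.06, 0.087, -0.06, 0, 0, -9.8]
    - [0.055, -0.06, 0.087, -0.06, 0, 0, -9.8]

```text
time_s: 11.12
position: [0.4865, 0.2488, 0.0941]
ee_rot: [3.064, -0.673, -0.019]
contact_force: [-0.8, 0.1, -0.9]
opening: 0.0553
finger_force: 0.0
```

>>> jog_arm:
  series:
    - [0.055, 0, 0, 0, 0, 0, 0]
    - [0.055, 0, 0, 0, 0, 0, 0]
    - [0.055, 0, 0, 0, 0, 0, 0]
    - [0.055, 0, 0, 0, 0, 0, 0]

```text
time_s: 11.45
position: [0.4941, 0.2458, 0.1009]
ee_rot: [-3.066, 0.682, -0.002]
contact_force: [-0.1, 0.3, 0.4]
opening: 0.0551
finger_force: 0.0
```

```bash
python3 - <<'E'
from h import *
o=telemetry.get_obs(); print(o["position"],o["ee_rot"],o["q"],o["time_s"])
for b in blobs(cam("wrist"),amin=150): print(b)
for b in blobs(cam("top"),amax=100,amin=10)[:3]: print('t',b)
E
```

```text
[0.49408752 0.24578153 0.10094597] [-3.06622378e+00  6.81710589e-01 -1.83014353e-03] [ 3.58984321e-01  1.52261478e-01  1.56103404e+00 -2.19552384e-04
  1.42704773e+00  2.36735343e+00] 11.45
(array([139., 372.]), 374.5, 435.5, 16.0, 37.3, 22.8)
(array([127., 359.]), 391.7, 438.3, 14.2, 65.7, 27.8)
(array([361., 215.]), 441.7, 174.7, 21.3, 33.7, -50.1)
(array([258., 197.]), 492.8, 246.8, 20.9, 33.6, -25.1)
t (array([491., 339.]), 121.7, -676.2, 12.2, 63.9, 68.0)
t (array([223., 225.]), 445.3, 173.4, 15.2, 31.0, -53.7)
t (array([200., 210.]), 490.7, 250.3, 11.7, 30.9, -24.3)
```

>>> jog_arm:
  series:
    - [0.055, -0.001, 0.001, -0.03, 0, 0, 0]
    - [0.055, -0.001, 0.001, -0.06, 0, 0, 0]
    - [0.055, -0.001, 0.001, -0.08, 0, 0, 0]
    - [0.055, -0.001, 0.001, -0.09, 0, 0, 0]
    - [0.055, -0.001, 0.001, -0.09, 0, 0, 0]

```text
time_s: 11.97
position: [0.4903, 0.2463, 0.0077]
ee_rot: [3.064, -0.68, -0.007]
contact_force: [-0.3, 0.5, -0.4]
opening: 0.055
finger_force: 0.0
```

>>> jog_arm:
  series:
    - [0.055, 0, 0, -0.003, 0, 0, 0]
    - [0.055, 0, 0, -0.0055, 0, 0, 0]
    - [0.055, 0, 0, -0.0055, 0, 0, 0]
    - [0.055, 0, 0, -0.0055, 0, 0, 0]

```text
time_s: 12.3
position: [0.4929, 0.2478, 0.0062]
ee_rot: [-3.066, 0.68, -0.003]
contact_force: [0.5, -0.6, 0.1]
opening: 0.0552
finger_force: 0.0
```

>>> jog_arm:
  series:
    - [0.03, 0, 0, 0, 0, 0, 0]
    - [0.03, 0, 0, 0, 0, 0, 0]
    - [0.03, 0, 0, 0, 0, 0, 0]
    - [0.03, 0, 0, 0, 0, 0, 0]
    - [0.03, 0, 0, 0, 0, 0, 0]

```text
time_s: 12.72
position: [0.4928, 0.2478, 0.006]
ee_rot: [-3.066, 0.679, -0.003]
contact_force: [-0.2, 0.2, 5.4]
opening: 0.0326
finger_force: 40.2
```

>>> jog_arm:
  series:
    - [0.03, 0, 0, 0.01, 0, 0, 0]
    - [0.03, 0, 0, 0.03, 0, 0, 0]
    - [0.03, 0, 0, 0.06, 0, 0, 0]
    - [0.03, 0, 0, 0.09, 0, 0, 0]
    - [0.03, 0, 0, 0.1, 0, 0, 0]

```text
time_s: 13.13
position: [0.494, 0.2482, 0.1098]
ee_rot: [-3.063, 0.679, -0.009]
contact_force: [0.9, 0.1, 0.4]
opening: 0.0328
finger_force: 39.8
```

>>> jog_arm:
  series:
    - [0.03, 0.012, -0.023, 0, 0, 0, 2]
    - [0.03, 0.025, -0.046, 0, 0, 0, 4]
    - [0.03, 0.037, -0.069, 0, 0, 0, 6]
    - [0.03, 0.049, -0.092, 0, 0, 0, 8]
    - [0.03, 0.062, -0.115, 0, 0, 0, 10]

```text
time_s: 13.55
position: [0.5536, 0.1314, 0.1039]
ee_rot: [3.115, -0.407, -0.003]
contact_force: [0.2, 0.5, -1.2]
opening: 0.0326
finger_force: 39.8
```

>>> jog_arm:
  series:
    - [0.03, 0.012, -0.023, 0, 0, 0, 2]
    - [0.03, 0.025, -0.046, 0, 0, 0, 4]
    - [0.03, 0.037, -0.069, 0, 0, 0, 6]
    - [0.03, 0.049, -0.092, 0, 0, 0, 8]
    - [0.03, 0.061, -0.1155, 0, 0, 0, 9.8]

```text
time_s: 13.97
position: [0.6147, 0.0158, 0.1037]
ee_rot: [-3.138, 0.14, 0.004]
contact_force: [0.5, -0.5, 0.1]
opening: 0.0329
finger_force: 39.8
```

>>> jog_arm:
  series:
    - [0.03, 0, 0, 0, 0, 0, 0]
    - [0.03, 0, 0, -0.02, 0, 0, 0]
    - [0.03, 0, 0, -0.037, 0, 0, 0]
    - [0.03, 0, 0, -0.037, 0, 0, 0]
    - [0.03, 0, 0, -0.037, 0, 0, 0]

```text
time_s: 14.38
position: [0.6133, 0.0174, 0.0658]
ee_rot: [-3.138, 0.142, 0.008]
contact_force: [-0.0, 0.1, 0.7]
opening: 0.0328
finger_force: 39.8
```

```bash
python3 - <<'E'
from h import *
o=telemetry.get_obs(); print(o["position"],o["ee_rot"],tov(o["position"]),o["finger_force"],o["opening"])
E
```

```text
[0.61325535 0.0173953  0.06580544] [-3.13816239  0.14219423  0.00771701] [-38.6 -19.7] 39.82406258583069 0.032803813696109886
```

>>> jog_arm:
  series:
    - [0.03, 0, 0, -0.006, 0, 0, 0]
    - [0.03, 0, 0, -0.012, 0, 0, 0]
    - [0.03, 0, 0, -0.014, 0, 0, 0]
    - [0.03, 0, 0, -0.015, 0, 0, 0]
    - [0.03, 0, 0, -0.015, 0, 0, 0]

```text
time_s: 14.8
position: [0.6149, 0.0171, 0.0528]
ee_rot: [3.138, -0.142, -0.0]
contact_force: [0.5, -0.0, -0.3]
opening: 0.033
finger_force: 39.8
```

>>> jog_arm:
  series:
    - [0.03, 0, 0, -0.001, 0, 0, 0]
    - [0.03, 0, 0, -0.001, 0, 0, 0]
    - [0.03, 0, 0, -0.001, 0, 0, 0]

```text
time_s: 15.05
position: [0.6151, 0.0169, 0.0521]
ee_rot: [3.138, -0.142, 0.001]
contact_force: [-0.5, -0.7, -0.4]
opening: 0.0328
finger_force: 39.8
```

>>> jog_arm:
  series:
    - [0.03, 0, 0, -0.0005, 0, 0, 0]
    - [0.03, 0, 0, -0.001, 0, 0, 0]
    - [0.03, 0, 0, -0.001, 0, 0, 0]

```text
time_s: 15.3
position: [0.6151, 0.0169, 0.051]
ee_rot: [3.138, -0.142, 0.001]
contact_force: [0.3, 0.4, 0.1]
opening: 0.0324
finger_force: 39.9
```

>>> jog_arm:
  series:
    - [0.03, 0.001, 0, 0, 0, 0, 0]
    - [0.03, 0.002, 0, 0, 0, 0, 0]
    - [0.03, 0.002, 0, 0, 0, 0, 0]

```text
time_s: 15.55
position: [0.6172, 0.0169, 0.051]
ee_rot: [3.138, -0.142, 0.001]
contact_force: [-1.7, 0.2, 0.6]
opening: 0.0328
finger_force: 39.9
```

>>> jog_arm:
  series:
    - [0.03, 0.001, 0, 0, 0, 0, 0]
    - [0.03, 0.0015, 0, 0, 0, 0, 0]
    - [0.03, 0.0015, 0, 0, 0, 0, 0]

```text
time_s: 15.8
position: [0.6186, 0.0169, 0.051]
ee_rot: [3.138, -0.142, -0.0]
contact_force: [-1.3, 0.3, 2.5]
opening: 0.033
finger_force: 40.1
```

>>> jog_arm:
  series:
    - [0.03, 0, 0.001, 0, 0, 0, 0]
    - [0.03, 0, 0.002, 0, 0, 0, 0]
    - [0.03, 0, 0.002, 0, 0, 0, 0]

```text
time_s: 16.05
position: [0.6188, 0.0189, 0.051]
ee_rot: [3.138, -0.142, 0.001]
contact_force: [-0.3, -0.3, 1.7]
opening: 0.0332
finger_force: 40.0
```

>>> jog_arm:
  series:
    - [0.03, 0, 0.0005, 0, 0, 0, 0]
    - [0.03, 0, 0.001, 0, 0, 0, 0]
    - [0.03, 0, 0.001, 0, 0, 0, 0]

```text
time_s: 16.3
position: [0.6188, 0.0197, 0.051]
ee_rot: [3.138, -0.142, 0.001]
contact_force: [-0.2, -2.1, 1.7]
opening: 0.0326
finger_force: 40.0
```

>>> jog_arm:
  series:
    - [0.03, 0.001, 0, 0, 0, 0, 0]
    - [0.03, 0.001, 0, 0, 0, 0, 0]
    - [0.03, 0.001, 0, 0, 0, 0, 0]

```text
time_s: 16.55
position: [0.6189, 0.0196, 0.051]
ee_rot: [3.138, -0.142, -0.002]
contact_force: [-3.9, -2.6, 4.3]
opening: 0.0329
finger_force: 40.3
```

>>> jog_arm:
  series:
    - [0.03, 0.001, 0, 0, 0, 0, 0]
    - [0.03, 0.001, 0.001, 0, 0, 0, 0]
    - [0.03, 0.001, 0.001, 0, 0, 0, 0]

```text
time_s: 16.8
position: [0.6196, 0.0196, 0.051]
ee_rot: [3.136, -0.143, -0.004]
contact_force: [-4.9, -4.6, 4.9]
opening: 0.0324
finger_force: 40.4
```

>>> jog_arm:
  series:
    - [0.045, 0, 0, 0, 0, 0, 0]
    - [0.045, 0, 0, 0, 0, 0, 0]
    - [0.045, 0, 0, 0.002, 0, 0, 0]
    - [0.045, 0, 0, 0.02, 0, 0, 0]
    - [0.045, 0, 0, 0.05, 0, 0, 0]

```text
time_s: 17.22
position: [0.6177, 0.0217, 0.0963]
ee_rot: [-3.137, 0.142, 0.015]
contact_force: [0.1, -0.2, -0.4]
opening: 0.0451
finger_force: 0.0
```

>>> jog_arm:
  series:
    - [0.055, -0.01, 0.01, 0.03, 0, 0, 0]
    - [0.055, -0.02, 0.02, 0.06, 0, 0, 0]
    - [0.055, -0.02, 0.02, 0.06, 0, 0, 0]
    - [0.055, -0.02, 0.02, 0.06, 0, 0, 0]
    - [0.055, -0.02, 0.02, 0.06, 0, 0, 0]

```text
time_s: 17.63
position: [0.6004, 0.0414, 0.1605]
ee_rot: [-3.138, 0.141, -0.0]
contact_force: [0.7, 0.4, -0.7]
opening: 0.055
finger_force: 0.0
```

```bash
python3 - <<'E'
from h import *
o=telemetry.get_obs(); print(o["position"],o["ee_rot"],o["q"],o["time_s"])
c=cam("wrist"); cv2.imwrite("pics/w8.png",cv2.resize(c["color"][60:285,150:450],(800,600),interpolation=cv2.INTER_CUBIC)); np.savez("w8.npz",**{k:c[k] for k in("color","K","T")})
for b in blobs(cam("top"),amax=100,amin=10)[:3]: print('t',b)
E
```

```text
[0.60043683 0.04136458 0.16047719] [-3.13816928e+00  1.41335191e-01 -1.90366097e-05] [-2.55300335e-02  2.25200082e-01  1.35417785e+00  2.42019575e-04
  1.56219789e+00  1.63527832e+00] 17.6333
t (array([494., 342.]), 116.6, -684.0, 32.4, 100.2, 72.6)
t (array([222., 225.]), 444.1, 176.1, 20.7, 32.8, -50.6)
t (array([294., 188.]), 572.5, -63.8, 33.0, 86.9, 80.4)
```

View pics/w8.png

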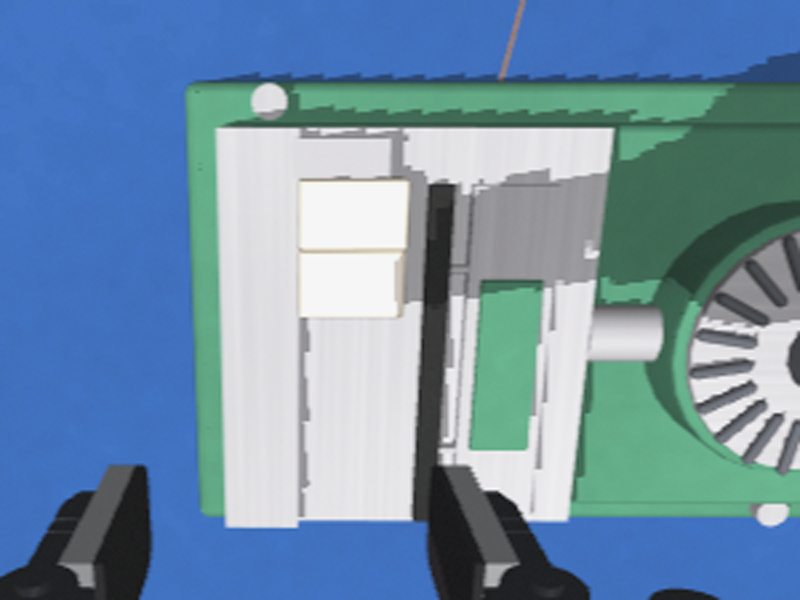

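Two blanks now form a tight row against stop and fixed jaw (300–408 px). The last one, A, is at (442,175), -50°, so I'll use the half-turned grasp (yaw 130°).

>>> jog_arm:
  series:
    - [0.055, -0.008, 0.007, 0, 0, 0, 6.8]
    - [0.055, -0.016, 0.014, 0, 0, 0, 13.6]
    - [0.055, -0.024, 0.021, 0, 0, 0, 20.4]
    - [0.055, -0.032, 0.028, 0, 0, 0, 27.2]
    - [0.055, -0.04, 0.034, 0, 0, 0, 34]

```text
time_s: 18.15
position: [0.5595, 0.0751, 0.1586]
ee_rot: [-3.04, -0.789, 0.006]
contact_force: [0.4, -0.4, 0.1]
opening: 0.055
finger_force: 0.0
```

>>> jog_arm:
  series:
    - [0.055, -0.008, 0.007, 0, 0, 0, 6.8]
    - [0.055, -0.016, 0.014, 0, 0, 0, 13.6]
    - [0.055, -0.024, 0.021, 0, 0, 0, 20.4]
    - [0.055, -0.032, 0.028, 0, 0, 0, 27.2]
    - [0.055, -0.04, 0.034, 0, 0, 0, 34]

```text
time_s: 18.57
position: [0.5194, 0.1091, 0.1587]
ee_rot: [-2.675, -1.643, 0.005]
contact_force: [0.2, 0.4, 0.1]
opening: 0.055
finger_force: 0.0
```

>>> jog_arm:
  series:
    - [0.055, -0.008, 0.007, -0.005, 0, 0, 6.8]
    - [0.055, -0.016, 0.014, -0.01, 0, 0, 13.6]
    - [0.055, -0.024, 0.021, -0.015, 0, 0, 20.4]
    - [0.055, -0.032, 0.028, -0.02, 0, 0, 27.2]
    - [0.055, -0.04, 0.034, -0.025, 0, 0, 34]

```text
time_s: 18.98
position: [0.4794, 0.143, 0.1336]
ee_rot: [-2.078, -2.353, 0.004]
contact_force: [0.4, -0.3, 0.5]
opening: 0.0551
finger_force: 0.0
```

>>> jog_arm:
  series:
    - [0.055, -0.008, 0.007, -0.01, 0, 0, 6.8]
    - [0.055, -0.016, 0.014, -0.02, 0, 0, 13.6]
    - [0.055, -0.024, 0.021, -0.03, 0, 0, 20.4]
    - [0.055, -0.032, 0.027, -0.035, 0, 0, 27.2]
    - [0.055, -0.038, 0.031, -0.035, 0, 0, 33.2]

```text
time_s: 19.4
position: [0.4399, 0.1738, 0.0972]
ee_rot: [-1.317, -2.846, 0.006]
contact_force: [0.2, -0.3, 0.5]
opening: 0.0553
finger_force: 0.0
```

>>> jog_arm:
  series:
    - [0.055, 0, 0, 0, 0, 0, 0]
    - [0.055, 0, 0, 0, 0, 0, 0]
    - [0.055, 0, 0, 0, 0, 0, 0]
    - [0.055, 0, 0, 0, 0, 0, 0]

```text
time_s: 19.73
position: [0.443, 0.1736, 0.1007]
ee_rot: [1.33, 2.846, -0.0]
contact_force: [0.1, 0.2, -0.2]
opening: 0.055
finger_force: 0.0
```

```bash
python3 - <<'E'
from h import *
o=telemetry.get_obs(); v=o["ee_rot"]; print(o["position"],v,np.degrees(2*np.arctan2(v[1],v[0])),o["q"],o["time_s"])
for b in blobs(cam("wrist"),amin=150): print(b)
E
```

```text
[0.44297306 0.17361147 0.10072117] [ 1.33046710e+00  2.84580377e+00 -9.25458076e-05] 129.8860433022571 [ 2.54370709e-01 -1.35968866e-02  1.73810843e+00 -1.34533176e-04
  1.41701296e+00 -4.41751470e-01] 19.7333
(array([258., 196.]), 442.0, 174.6, 20.0, 33.5, -50.1)
```

>>> jog_arm:
  series:
    - [0.055, -0.001, 0.001, -0.03, 0, 0, 0]
    - [0.055, -0.001, 0.001, -0.06, 0, 0, 0]
    - [0.055, -0.001, 0.001, -0.08, 0, 0, 0]
    - [0.055, -0.001, 0.001, -0.09, 0, 0, 0]
    - [0.055, -0.001, 0.001, -0.09, 0, 0, 0]

```text
time_s: 20.2
position: [0.4397, 0.1742, 0.0083]
ee_rot: [-1.327, -2.843, 0.006]
contact_force: [-0.6, -0.5, -0.2]
opening: 0.0549
finger_force: 0.0
```

>>> jog_arm:
  series:
    - [0.055, 0, 0, -0.003, 0, 0, 0]
    - [0.055, 0, 0, -0.005, 0, 0, 0]
    - [0.055, 0, 0, -0.005, 0, 0, 0]
    - [0.055, 0, 0, -0.005, 0, 0, 0]

```text
time_s: 20.53
position: [0.4425, 0.1752, 0.0071]
ee_rot: [1.327, 2.845, 0.003]
contact_force: [0.3, -0.1, 0.2]
opening: 0.0552
finger_force: 0.0
```

>>> jog_arm:
  series:
    - [0.03, 0, 0, 0, 0, 0, 0]
    - [0.03, 0, 0, 0, 0, 0, 0]
    - [0.03, 0, 0, 0, 0, 0, 0]
    - [0.03, 0, 0, 0, 0, 0, 0]
    - [0.03, 0, 0, 0, 0, 0, 0]

```text
time_s: 20.95
position: [0.4424, 0.1752, 0.0069]
ee_rot: [1.327, 2.846, 0.002]
contact_force: [-0.9, -0.3, 5.7]
opening: 0.0328
finger_force: 40.3
```

>>> jog_arm:
  series:
    - [0.03, 0, 0, 0.01, 0, 0, 0]
    - [0.03, 0, 0, 0.03, 0, 0, 0]
    - [0.03, 0, 0, 0.06, 0, 0, 0]
    - [0.03, 0, 0, 0.09, 0, 0, 0]
    - [0.03, 0, 0, 0.1, 0, 0, 0]

```text
time_s: 21.37
position: [0.4436, 0.1756, 0.1106]
ee_rot: [1.325, 2.842, 0.007]
contact_force: [1.4, 0.0, 0.8]
opening: 0.0328
finger_force: 39.8
```

>>> jog_arm:
  series:
    - [0.03, 0.015, -0.016, 0, 0, 0, 4.5]
    - [0.03, 0.03, -0.031, 0, 0, 0, 9]
    - [0.03, 0.045, -0.047, 0, 0, 0, 13.5]
    - [0.03, 0.061, -0.062, 0, 0, 0, 18]
    - [0.03, 0.076, -0.078, 0, 0, 0, 22.5]

```text
time_s: 21.78
position: [0.5175, 0.0963, 0.105]
ee_rot: [-0.74, -3.052, 0.001]
contact_force: [-0.4, 0.1, -0.5]
opening: 0.0325
finger_force: 39.8
```

>>> jog_arm:
  series:
    - [0.03, 0.015, -0.016, 0, 0, 0, 4.5]
    - [0.03, 0.03, -0.031, 0, 0, 0, 9]
    - [0.03, 0.045, -0.047, 0, 0, 0, 13.5]
    - [0.03, 0.06, -0.062, 0, 0, 0, 18]
    - [0.03, 0.0755, -0.078, 0, 0, 0, 22.5]

```text
time_s: 22.2
position: [0.5928, 0.0183, 0.1047]
ee_rot: [-0.131, -3.137, -0.0]
contact_force: [-0.4, -0.1, -0.3]
opening: 0.0327
finger_force: 39.8
```

>>> jog_arm:
  series:
    - [0.03, 0, 0, 0, 0, 0, 0]
    - [0.03, 0, 0, -0.02, 0, 0, 0]
    - [0.03, 0, 0, -0.037, 0, 0, 0]
    - [0.03, 0, 0, -0.037, 0, 0, 0]
    - [0.03, 0, 0, -0.037, 0, 0, 0]

```text
time_s: 22.62
position: [0.5912, 0.0193, 0.0669]
ee_rot: [-0.137, -3.134, -0.001]
contact_force: [-0.4, -0.2, 0.5]
opening: 0.0327
finger_force: 39.8
```

>>> jog_arm:
  series:
    - [0.03, 0, 0, 0, 0, 0, 0]
    - [0.03, 0, 0, 0, 0, 0, 0]
    - [0.03, 0, 0, 0, 0, 0, 0]

```text
time_s: 22.87
position: [0.5938, 0.0191, 0.0704]
ee_rot: [0.136, 3.136, 0.0]
contact_force: [-0.7, 0.2, 0.8]
opening: 0.0324
finger_force: 39.8
```

```bash
python3 - <<'E'
from h import *
o=telemetry.get_obs(); v=o["ee_rot"]; print(o["position"],v,np.degrees(2*np.arctan2(v[1],v[0])),tov(o["position"]),o["finger_force"],o["opening"])
E
```

```text
[0.59376679 0.01909314 0.07035737] [1.36462989e-01 3.13605904e+00 4.19051027e-05] 175.0167876578497 [-58.2 -19.8] 39.81435298919678 0.0324230655088018
```

>>> jog_arm:
  series:
    - [0.03, 0, 0, -0.006, 0, 0, -0.2]
    - [0.03, 0, 0, -0.012, 0, 0, -0.2]
    - [0.03, 0, 0, -0.015, 0, 0, -0.2]
    - [0.03, 0, 0, -0.0165, 0, 0, -0.2]
    - [0.03, 0, 0, -0.0165, 0, 0, -0.2]

```text
time_s: 23.28
position: [0.5927, 0.019, 0.0521]
ee_rot: [-0.142, -3.138, -0.0]
contact_force: [0.2, 0.2, -0.2]
opening: 0.0324
finger_force: 39.8
```

>>> jog_arm:
  series:
    - [0.03, 0, 0, -0.001, 0, 0, 0]
    - [0.03, 0, 0, -0.001, 0, 0, 0]
    - [0.03, 0, 0, -0.0015, 0, 0, 0]
    - [0.03, 0, 0, -0.0015, 0, 0, 0]

```text
time_s: 23.62
position: [0.5931, 0.0189, 0.0519]
ee_rot: [0.142, 3.138, 0.0]
contact_force: [-3.5, -0.3, 5.8]
opening: 0.0321
finger_force: 40.5
```

>>> jog_arm:
  series:
    - [0.03, 0.001, 0, 0, 0, 0, 0]
    - [0.03, 0.002, 0, 0, 0, 0, 0]
    - [0.03, 0.002, 0, 0, 0, 0, 0]

```text
time_s: 23.87
position: [0.5953, 0.0189, 0.0519]
ee_rot: [0.142, 3.138, 0.0]
contact_force: [-2.0, 0.1, 5.6]
opening: 0.0326
finger_force: 40.4
```

>>> jog_arm:
  series:
    - [0.03, 0, 0.001, 0, 0, 0, 0]
    - [0.03, 0, 0.002, 0, 0, 0, 0]
    - [0.03, 0, 0.002, 0, 0, 0, 0]

```text
time_s: 24.12
position: [0.5959, 0.0202, 0.0519]
ee_rot: [0.142, 3.136, -0.002]
contact_force: [0.6, -3.0, 6.4]
opening: 0.0325
finger_force: 40.4
```

>>> jog_arm:
  series:
    - [0.03, 0, 0.0005, 0, 0, 0, 0]
    - [0.03, 0, 0.0015, 0, 0, 0, 0]
    - [0.03, 0, 0.0015, 0, 0, 0, 0]

```text
time_s: 24.37
position: [0.5961, 0.0216, 0.0519]
ee_rot: [0.143, 3.135, -0.002]
contact_force: [0.2, -3.0, 6.1]
opening: 0.0326
finger_force: 40.4
```

>>> jog_arm:
  series:
    - [0.03, 0.001, 0, 0, 0, 0, 0]
    - [0.03, 0.002, 0, 0, 0, 0, 0]
    - [0.03, 0.002, 0, 0, 0, 0, 0]

```text
time_s: 24.62
position: [0.5965, 0.0217, 0.0519]
ee_rot: [-0.142, -3.137, 0.002]
contact_force: [-4.8, -3.4, 8.1]
opening: 0.0325
finger_force: 40.7
```

>>> jog_arm:
  series:
    - [0.03, 0.001, 0, 0, 0, 0, 0]
    - [0.03, 0.001, 0, 0, 0, 0, 0]
    - [0.03, 0.001, 0, 0, 0, 0, 0]

```text
time_s: 24.87
position: [0.5971, 0.0217, 0.0519]
ee_rot: [-0.142, -3.136, 0.002]
contact_force: [-6.9, -2.7, 9.0]
opening: 0.0324
finger_force: 40.8
```

>>> jog_arm:
  series:
    - [0.03, 0.001, 0.0005, 0.0005, 0, 0, 0]
    - [0.03, 0.001, 0.001, 0.0005, 0, 0, 0]
    - [0.03, 0.001, 0.001, 0.0005, 0, 0, 0]

```text
time_s: 25.12
position: [0.5977, 0.0217, 0.052]
ee_rot: [-0.142, -3.135, 0.006]
contact_force: [-6.1, -4.6, 7.9]
opening: 0.0324
finger_force: 40.6
```

>>> jog_arm:
  series:
    - [0.03, 0.001, 0.0005, 0, 0, 0, 0]
    - [0.03, 0.001, 0.001, 0, 0, 0, 0]
    - [0.03, 0.001, 0.001, 0, 0, 0, 0]

```text
time_s: 25.37
position: [0.5978, 0.0217, 0.052]
ee_rot: [-0.143, -3.133, 0.009]
contact_force: [-9.1, -8.1, 9.3]
opening: 0.0325
finger_force: 40.8
```

>>> jog_arm:
  series:
    - [0.045, 0, 0, 0, 0, 0, 0]
    - [0.045, 0, 0, 0, 0, 0, 0]
    - [0.045, 0, 0, 0.002, 0, 0, 0]
    - [0.045, 0, 0, 0.02, 0, 0, 0]
    - [0.045, 0, 0, 0.05, 0, 0, 0]

```text
time_s: 25.78
position: [0.5971, 0.0251, 0.0969]
ee_rot: [-0.141, -3.129, -0.001]
contact_force: [-0.7, -0.0, 0.0]
opening: 0.0451
finger_force: 0.0
```

>>> jog_arm:
  series:
    - [0, 0.01, 0, 0.035, 0, 0, 0]
    - [0, 0.03, -0.02, 0.07, 0, 0, 0]
    - [0, 0.05, -0.04, 0.11, 0, 0, 0]
    - [0, 0.06, -0.05, 0.12, 0, 0, 0]
    - [0, 0.06, -0.05, 0.12, 0, 0, 0]

```text
time_s: 26.2
position: [0.6644, -0.0283, 0.2275]
ee_rot: [0.146, 3.126, -0.003]
contact_force: [-0.4, -0.3, 0.0]
opening: -0.0001
finger_force: 0.0
```

>>> jog_arm:
  series:
    - [0, 0, 0, 0, 0, 0, 0]
    - [0, 0, 0, 0, 0, 0, 0]
    - [0, 0, 0, 0, 0, 0, 0]

```text
time_s: 26.45
position: [0.6586, -0.0244, 0.2186]
ee_rot: [-0.14, -3.134, -0.002]
contact_force: [0.1, -0.2, 0.3]
opening: 0.0004
finger_force: 0.0
```

```bash
python3 - <<'E'
from h import *
o=telemetry.get_obs(); print(o["position"],o["ee_rot"],o["q"],o["time_s"])
c=cam("wrist"); cv2.imwrite("pics/w9.png",cv2.rotate(cv2.resize(c["color"][0:300,50:450],(800,600),interpolation=cv2.INTER_CUBIC),cv2.ROTATE_180)); np.savez("w9.npz",**{k:c[k] for k in("color","K","T")})
E
```

```text
[ 0.65864689 -0.02443945  0.21861183] [-1.40318329e-01 -3.13366881e+00 -1.57282064e-03] [-1.23377713e-01  3.39259024e-01  1.09670280e+00  6.30114177e-04
  1.71047825e+00 -1.60459230e+00] 26.45
```

View pics/w9.png

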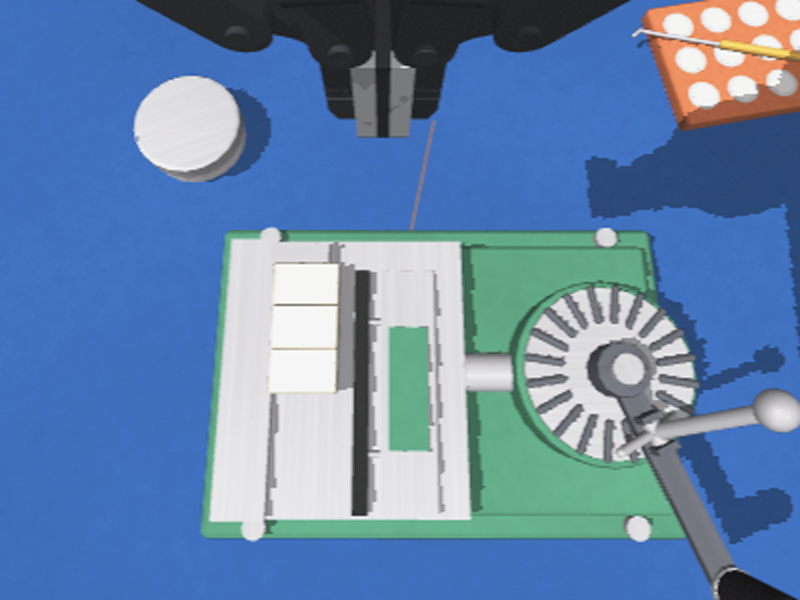

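The row of three is tight and flush at (270–338, 262–392). The pawl ball is at (778,410), leaning away from the jaws, and the handle arm runs from the spindle (628,370) to (720,580). Now to locate the ball and knob.

```bash
python3 - <<'E'
from h import *
c=dict(np.load("w9.npz"))
P=lambda x,y,z: pt(c,50+(799-x)/2,(599-y)/2,z)
for n,x,y,z in[("spindle",628,370,.08),("ball",778,410,.126),("armend",716,578,.073),("pivot",655,432,.085)]:
    p=P(x,y,z); print(n,p.round(4),tov(p))
S=C-.055*XV-.170*YV
print("S",S)
for h in(-.6,-.5,-.4,-.3,-.2):
    d=-XV*np.cos(h)+YV*np.sin(h); n=YV*np.cos(h)+XV*np.sin(h)
    b=S+.03*d-.028*n; k=S+.1*d
    print(h,"ball",b.round(4),"knob",k.round(4), "px",[px(c,np.r_[q,z]).round(0) for q,z in((b,.126),)])
print("ball px", 50+(799-778)/2,(599-410)/2)
E
```

```text
spindle [ 0.584  -0.1319  0.08  ] [ -54.3 -171.1]
ball [ 0.5642 -0.1675  0.126 ] [ -70.7 -208.2]
armend [ 0.4941 -0.1546  0.073 ] [-141.7 -201.7]
pivot [ 0.5565 -0.1363  0.085 ] [ -81.2 -177.9]
S [ 0.58331882 -0.13081556]
-0.6 ball [ 0.5708 -0.1699] knob [ 0.496  -0.1796] px [array([ 60., 104.])]
-0.5 ball [ 0.5669 -0.1684] knob [ 0.4916 -0.1706] px [array([60., 98.])]
-0.4 ball [ 0.5633 -0.1666] knob [ 0.4881 -0.1612] px [array([61., 93.])]
-0.3 ball [ 0.5598 -0.1644] knob [ 0.4855 -0.1516] px [array([63., 88.])]
-0.2 ball [ 0.5566 -0.1619] knob [ 0.4839 -0.1417] px [array([65., 83.])]
ball px 60.5 94.5
```

The ball is at about (564,-167,126) mm with the handle near -0.38 rad. With the fingers shut I'll go behind the ball (-y side) and push it over.

>>> jog_arm:
  series:
    - [0, -0.02, -0.034, 0, 0, 0, 0]
    - [0, -0.04, -0.07, 0, 0, 0, 0]
    - [0, -0.06, -0.105, 0, 0, 0, 0]
    - [0, -0.08, -0.14, 0, 0, 0, 0]
    - [0, -0.098, -0.178, 0, 0, 0, 0]

```text
time_s: 26.92
position: [0.5602, -0.2028, 0.22]
ee_rot: [-0.139, -3.136, -0.002]
contact_force: [0.6, -0.1, -0.2]
opening: -0.0005
finger_force: 0.0
```

>>> jog_arm:
  series:
    - [0, 0, 0, -0.03, 0, 0, 0]
    - [0, 0, 0, -0.06, 0, 0, 0]
    - [0, 0, 0, -0.085, 0, 0, 0]
    - [0, 0, 0, -0.095, 0, 0, 0]
    - [0, 0, 0, -0.095, 0, 0, 0]

```text
time_s: 27.33
position: [0.5594, -0.2014, 0.1215]
ee_rot: [-0.141, -3.13, -0.006]
contact_force: [-0.5, 0.2, -0.6]
opening: -0.0
finger_force: 0.0
```

>>> jog_arm:
  series:
    - [0, 0, 0, 0, 0, 0, 0]
    - [0, 0, 0, 0, 0, 0, 0]
    - [0, 0, 0, 0, 0, 0, 0]

```text
time_s: 27.58
position: [0.5635, -0.2034, 0.1289]
ee_rot: [0.141, 3.134, -0.003]
contact_force: [-0.1, 0.4, 0.2]
opening: -0.0001
finger_force: 0.0
```

```bash
python3 - <<'E'
from h import *
o=telemetry.get_obs(); print(o["position"],o["ee_rot"],o["contact_force"])
c=cam("wrist"); cv2.imwrite("pics/w10.png",c["color"]); np.savez("w10.npz",**{k:c[k] for k in("color","K","T")})
E
```

```text
[ 0.56352186 -0.2033871   0.12886439] [ 1.41003806e-01  3.13438106e+00 -2.53392958e-03] [-0.13134103  0.43570306  0.18193862]
```

View pics/w10.png

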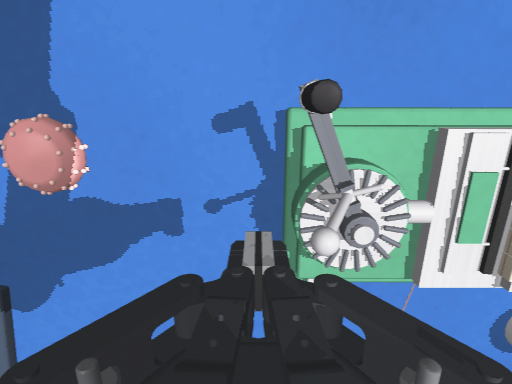

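```bash
python3 - <<'E'
from h import *
print(telemetry.get_obs()["position"])
c=dict(np.load("w10.npz")); S=C-.055*XV-.170*YV
for n,u,v,z in(("ball",325,241,.126),("knob",327,96,.111),("spin",363,235,.08)):
    p=pt(c,u,v,z); d=p[:2]-S; print(n,p.round(4),"h",np.arctan2(d@YV,-(d@XV)),np.hypot(*d))
E
```

```text
[ 0.56343012 -0.20341218  0.12872917]
ball [ 0.5651 -0.1659  0.126 ] h -1.1820455702602468 0.039492043111605334
knob [ 0.489  -0.1598  0.111 ] h -0.389227144926755 0.09863632033161762
spin [ 0.587  -0.1291  0.08  ] h 2.610402382809663 0.004018607431060176
```

>>> jog_arm:
  series:
    - [0, 0, 0.004, -0.003, 0, 0, 0]
    - [0, -0.001, 0.008, -0.006, 0, 0, 0]
    - [0, -0.002, 0.012, -0.006, 0, 0, 0]
    - [0, -0.003, 0.016, -0.006, 0, 0, 0]
    - [0, -0.003, 0.016, -0.006, 0, 0, 0]

```text
time_s: 28.05
position: [0.5589, -0.1863, 0.1204]
ee_rot: [-0.141, -3.138, -0.0]
contact_force: [0.4, -0.7, 0.3]
opening: 0.0001
finger_force: 0.1
```

>>> jog_arm:
  series:
    - [0, -0.001, 0.004, 0, 0, 0, 0]
    - [0, -0.002, 0.008, 0, 0, 0, 0]
    - [0, -0.003, 0.012, 0, 0, 0, 0]
    - [0, -0.003, 0.012, 0, 0, 0, 0]

```text
time_s: 28.38
position: [0.5568, -0.1781, 0.1245]
ee_rot: [0.144, 3.134, -0.012]
contact_force: [-3.1, -6.6, 10.3]
opening: 0.0001
finger_force: 4.8
```

```bash
python3 - <<'E'
from h import *
o=telemetry.get_obs(); print(o["position"],o["contact_force"],o["torque"])
c=cam("wrist"); cv2.imwrite("pics/w11.png",cv2.resize(c["color"][60:285,180:480],(800,600),interpolation=cv2.INTER_CUBIC)); np.savez("w11.npz",**{k:c[k] for k in("color","K","T")})
E
```

```text
[ 0.55676034 -0.17806453  0.12448745] [-3.06602379 -6.61640165 10.32229128] [-0.9257503   0.55600981 -0.02902946]
```

View pics/w11.png

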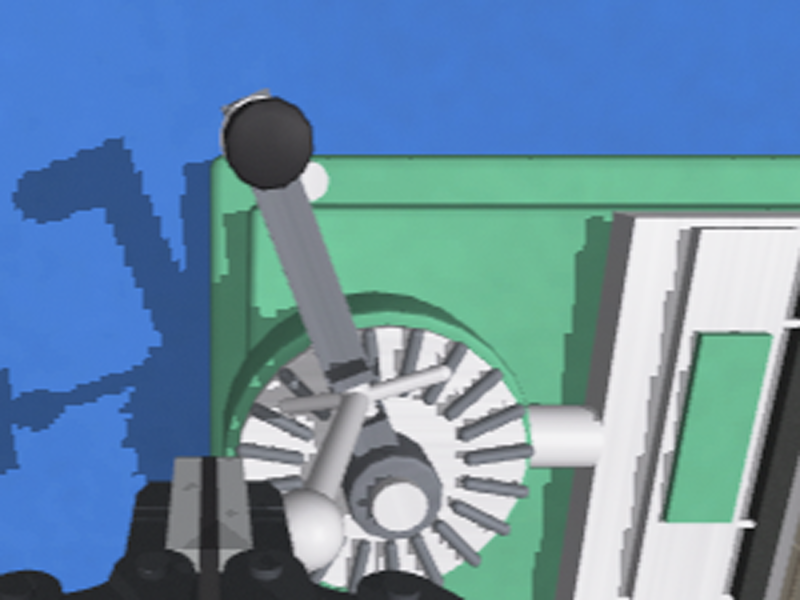

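The shoulder of the closed fingers, at (265,560), sits on top of the ball, which is still leaning away. I'll back off and turn the tool so its flat side (tool x) pushes.

>>> jog_arm:
  series:
    - [0, 0.005, -0.008, 0, 0, 0, 0]
    - [0, 0.01, -0.016, 0, 0, 0, 0]
    - [0, 0.017, -0.028, 0, 0, 0, 0]
    - [0, 0.017, -0.03, 0, 0, 0, -6.8]
    - [0, 0.017, -0.03, 0, 0, 0, -13.6]

```text
time_s: 28.85
position: [0.5734, -0.206, 0.1192]
ee_rot: [-0.523, -3.096, -0.001]
contact_force: [-0.1, -0.1, -0.6]
opening: -0.0
finger_force: 0.0
```

>>> jog_arm:
  series:
    - [0, 0, 0, 0, 0, 0, -6.8]
    - [0, 0, 0, 0, 0, 0, -13.6]
    - [0, 0, 0, 0, 0, 0, -20.4]
    - [0, 0, 0, 0, 0, 0, -27.2]
    - [0, 0, 0, 0, 0, 0, -34]

```text
time_s: 29.27
position: [0.5732, -0.2051, 0.1192]
ee_rot: [-1.404, -2.808, -0.001]
contact_force: [0.7, -0.3, 0.1]
opening: -0.0002
finger_force: 0.0
```

>>> jog_arm:
  series:
    - [0, 0, 0, 0, 0, 0, -6.8]
    - [0, 0, 0, 0, 0, 0, -13.6]
    - [0, 0, 0, 0, 0, 0, -20.4]
    - [0, 0, 0, 0, 0, 0, -20.4]
    - [0, 0, 0, 0, 0, 0, -20.4]

```text
time_s: 29.68
position: [0.5731, -0.2052, 0.1195]
ee_rot: [-1.868, -2.524, -0.0]
contact_force: [-0.5, -0.0, 0.3]
opening: 0.0005
finger_force: 0.0
```

>>> jog_arm:
  series:
    - [0, 0, 0, 0, 0, 0, 0]
    - [0, 0, 0, 0, 0, 0, 0]
    - [0, 0, 0, 0, 0, 0, 0]
    - [0, 0, 0, 0, 0, 0, 0]

```text
time_s: 30.02
position: [0.5732, -0.2052, 0.1203]
ee_rot: [-1.872, -2.523, -0.0]
contact_force: [-0.6, -0.1, 0.1]
opening: 0.0
finger_force: 0.0
```

>>> jog_arm:
  series:
    - [0, -0.002, 0.006, 0, 0, 0, 0]
    - [0, -0.003, 0.012, 0, 0, 0, 0]
    - [0, -0.005, 0.018, 0, 0, 0, 0]
    - [0, -0.007, 0.024, 0, 0, 0, 0]
    - [0, -0.008, 0.03, 0, 0, 0, 0]

```text
time_s: 30.43
position: [0.5649, -0.1744, 0.1206]
ee_rot: [1.872, 2.522, 0.0]
contact_force: [-0.2, -0.5, 0.3]
opening: -0.0003
finger_force: 0.1
```

>>> jog_arm:
  series:
    - [0, -0.001, 0.004, 0, 0, 0, 0]
    - [0, -0.002, 0.008, 0, 0, 0, 0]
    - [0, -0.003, 0.012, 0, 0, 0, 0]
    - [0, -0.004, 0.016, 0, 0, 0, 0]
    - [0, -0.004, 0.016, 0, 0, 0, 0]

```text
time_s: 30.85
position: [0.561, -0.1583, 0.1203]
ee_rot: [-1.872, -2.523, -0.001]
contact_force: [0.5, 0.1, 0.3]
opening: 0.0001
finger_force: 0.0
```

>>> jog_arm:
  series:
    - [0, -0.001, 0.004, 0, 0, 0, 0]
    - [0, -0.002, 0.006, 0, 0, 0, 0]
    - [0, -0.002, 0.006, 0, 0, 0, 0]

```text
time_s: 31.1
position: [0.559, -0.1528, 0.1203]
ee_rot: [-1.872, -2.522, -0.0]
contact_force: [0.4, -0.2, -0.6]
opening: 0.0
finger_force: 0.0
```

```bash
python3 - <<'E'
from h import *
o=telemetry.get_obs(); print(o["position"],o["contact_force"])
c=cam("wrist"); cv2.imwrite("pics/w12.png",c["color"]); np.savez("w12.npz",**{k:c[k] for k in("color","K","T")})
Q=np.r_[.5555,-.1395]; n=np.r_[-.295,.955]
print([px(c,np.r_[Q+s*n,z]).round() for s,z in((-.028,.126),(0,.134),(.028,.126))])
E
```

```text
[ 0.55897464 -0.15281127  0.12026956] [ 0.42627905 -0.23314568 -0.55126063]
[array([260., 275.]), array([260., 235.]), array([259., 175.])]
```

View pics/w12.png

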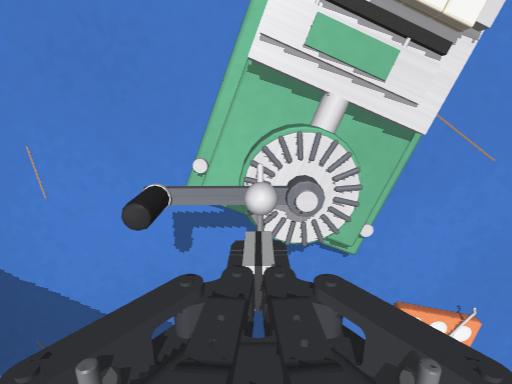

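The ball at (261,198) has been pushed past upright onto the jaws side; it was perhaps still falling. That used up my picture views, so I'll track it numerically from here, backing the finger off first.

>>> jog_arm:
  series:
    - [0, 0.003, -0.01, 0, 0, 0, 0]
    - [0, 0.006, -0.02, 0, 0, 0, 0]
    - [0, 0.006, -0.02, 0, 0, 0, 0]
    - [0, 0.006, -0.02, 0, 0, 0, 0]
    - [0, 0.006, -0.02, 0, 0, 0, 0]

```text
time_s: 31.57
position: [0.5651, -0.1736, 0.1201]
ee_rot: [-1.874, -2.521, -0.0]
contact_force: [-0.6, 0.9, 0.1]
opening: 0.0001
finger_force: 0.0
```

```bash
cat >> h.py <<'E'
S=np.array([.5845,-.1305])
def ball(c):  # lean estimate along n: template = ball patch of w12
    t=np.load("w12.npz")["color"][184:213,246:277]; r=cv2.matchTemplate(c["color"],t,cv2.TM_CCOEFF_NORMED); _,s,_,l=cv2.minMaxLoc(r)
    return l[0]+15,l[1]+14,round(s,2)
def ballpx(c,h,lean): # predicted
    d=-XV*np.cos(h)+YV*np.sin(h); n=YV*np.cos(h)+XV*np.sin(h)
    return px(c,np.r_[S+.03*d+.057*np.sin(lean)*n,.077+.057*np.cos(lean)])
E
python3 - <<'E'
from h import *
c12=dict(np.load("w12.npz")); c=cam("wrist"); np.savez("w13.npz",**{k:c[k] for k in("color","K","T")})
for k in (c12,c):
    print(ball(k),[ballpx(k,-.39,l).round() for l in(-.52,0,.2,.3,.4,.52)])
E
```

```text
(261, 198, 1.0) [array([261., 276.]), array([261., 234.]), array([260., 212.]), array([260., 200.]), array([260., 188.]), array([260., 174.])]
(260, 152, 0.84) [array([261., 240.]), array([261., 192.]), array([261., 167.]), array([261., 155.]), array([261., 142.]), array([260., 128.])]
```

The ball rests stably at about +0.31 rad lean on the tightening side, with its nose on a pin. Now over the knob with the fingers open as a cage.

>>> jog_arm:
  series:
    - [0.034, 0.002, -0.01, 0.03, 0, 0, 0]
    - [0.034, 0.002, -0.015, 0.06, 0, 0, 0]
    - [0.034, 0, -0.015, 0.09, 0, 0, 6.8]
    - [0.034, -0.015, -0.01, 0.09, 0, 0, 13.6]
    - [0.034, -0.03, -0.005, 0.09, 0, 0, 20.4]

```text
time_s: 32.03
position: [0.5363, -0.1787, 0.2135]
ee_rot: [1.385, 2.813, 0.001]
contact_force: [-0.1, 0.3, -1.3]
opening: 0.034
finger_force: 0.0
```

>>> jog_arm:
  series:
    - [0.034, -0.01, 0.004, 0, 0, 0, 6.8]
    - [0.034, -0.02, 0.008, 0, 0, 0, 13.6]
    - [0.034, -0.03, 0.012, 0, 0, 0, 20.4]
    - [0.034, -0.04, 0.016, 0, 0, 0, 27.2]
    - [0.034, -0.047, 0.0185, 0, 0, 0, 34]

```text
time_s: 32.45
position: [0.4873, -0.159, 0.2105]
ee_rot: [-0.503, -3.101, -0.0]
contact_force: [-0.1, -0.1, 0.1]
opening: 0.0338
finger_force: 0.0
```

>>> jog_arm:
  series:
    - [0.034, 0, 0, 0, 0, 0, 6.8]
    - [0.034, 0, 0, 0, 0, 0, 13.6]
    - [0.034, 0, 0, 0, 0, 0, 13.6]
    - [0.034, 0, 0, 0, 0, 0, 13.6]

```text
time_s: 32.78
position: [0.4881, -0.1595, 0.2104]
ee_rot: [0.147, 3.138, 0.0]
contact_force: [-0.5, 0.4, -0.3]
opening: 0.0337
finger_force: 0.0
```

```bash
python3 - <<'E'
from h import *
o=telemetry.get_obs(); v=o["ee_rot"]; print(o["position"],np.degrees(2*np.arctan2(v[1],v[0])),o["q"],o["opening"])
c=cam("wrist")
# knob: dark blob near predicted
g=c["color"].max(2); p=px(c,np.r_[.488,-.160,.111]); print(p)
m=(g<60).astype(np.uint8); n,l,st,ce=cv2.connectedComponentsWithStats(m)
for i in range(1,n):
    if st[i,4]>150: print(st[i],ce[i],pt(c,*ce[i],.105).round(4))
d0=[px(c,np.r_[S+.1*(-XV*np.cos(h)+YV*np.sin(h)),.111]).round() for h in(-.5,-.45,-.4,-.35)]; print(d0)
print(ball(c))
cv2.imwrite("pics/k.png",c["color"])
print("\n".join("".join("#" if g[y,x]<50 else "+" if g[y,x]<100 else "." for x in range(int(p[0])-45,int(p[0])+46,2)) for y in range(int(p[1])-40,int(p[1])+44,4)))
E
```

```text
[ 0.48808286 -0.15946808  0.21041208] 174.6533413670331 [-4.26357405e-01  1.07041851e-02  1.49180559e+00  1.78656815e-04
  1.63900407e+00 -1.90382475e+00] 0.03371041726742941
[256.75063736 192.42550331]
[248 175  19  27 289] [256.52941176 187.75432526] [ 0.4855 -0.16    0.105 ]
[    0   232   512   152 36721] [257.10620626 335.87181722] [ 0.6464 -0.1748  0.105 ]
[array([246., 199.]), array([251., 196.]), array([256., 194.]), array([261., 192.])]
(356, 271, 0.62)
..............................................
..............................................
..............................................
..............................................
..............................................
......................+.......................
.....................+####....................
....................########..................
...................#########..................
...................#++++++++..................
...................++++++++++.................
...................#++++++++..................
.....................++++++...................
..............................................
..............................................
..............................................
..................................++++++......
..............................................
..........................+++.................
........................++++..................
......#+...............++...............+#....
```

>>> jog_arm:
  series:
    - [0.034, 0, 0, -0.03, 0, 0, 0]
    - [0.034, 0, 0, -0.06, 0, 0, 0]
    - [0.034, 0, 0, -0.085, 0, 0, 0]
    - [0.034, 0, 0, -0.095, 0, 0, 0]
    - [0.034, 0, 0, -0.095, 0, 0, 0]

```text
time_s: 33.25
position: [0.4862, -0.1588, 0.112]
ee_rot: [-0.144, -3.132, -0.004]
contact_force: [-0.4, -0.3, -1.3]
opening: 0.0339
finger_force: 0.0
```

>>> jog_arm:
  series:
    - [0.034, 0, 0, -0.01, 0, 0, 0]
    - [0.034, 0, 0, -0.018, 0, 0, 0]
    - [0.034, 0, 0, -0.024, 0, 0, 0]
    - [0.034, 0, 0, -0.024, 0, 0, 0]
    - [0.034, 0, 0, -0.024, 0, 0, 0]

```text
time_s: 33.67
position: [0.4883, -0.1598, 0.0916]
ee_rot: [0.142, 3.138, -0.0]
contact_force: [0.6, -0.0, -0.3]
opening: 0.0338
finger_force: 0.0
```

```bash
python3 - <<'E'
from h import *
for h in np.arange(-.65,.66,.1):
    d=-XV*np.cos(h)+YV*np.sin(h); print(round(h,2),(S+.1*d).round(4))
E
```

```text
-0.65 [ 0.4997 -0.1836]
-0.55 [ 0.4949 -0.1748]
-0.45 [ 0.4909 -0.1657]
-0.35 [ 0.4878 -0.1561]
-0.25 [ 0.4858 -0.1464]
-0.15 [ 0.4847 -0.1364]
-0.05 [ 0.4846 -0.1264]
0.05 [ 0.4855 -0.1165]
0.15 [ 0.4874 -0.1067]
0.25 [ 0.4902 -0.0971]
0.35 [ 0.4941 -0.0878]
0.45 [ 0.4988 -0.079 ]
0.55 [ 0.5043 -0.0707]
0.65 [ 0.5107 -0.063 ]
```

>>> jog_arm:
  series:
    - [0.022, 0, 0, 0, 0, 0, 0]
    - [0.022, 0, 0, 0, 0, 0, 0]
  force: 20

```text
time_s: 33.83
position: [0.4886, -0.1599, 0.0921]
ee_rot: [0.142, 3.137, -0.001]
contact_force: [0.6, -0.2, 0.3]
opening: 0.0219
finger_force: 0.0
```

>>> jog_arm:
  series:
    - [0.022, -0.002, 0.01, 0, 0, 0, 0]
    - [0.022, -0.003, 0.02, 0, 0, 0, 0]
    - [0.022, -0.004, 0.03, 0, 0, 0, 0]
    - [0.022, -0.003, 0.04, 0, 0, 0, 0]
    - [0.022, -0.002, 0.05, 0, 0, 0, 0]

```text
time_s: 34.25
position: [0.4857, -0.1086, 0.0914]
ee_rot: [-0.142, -3.138, 0.001]
contact_force: [-1.1, -1.8, -0.0]
opening: 0.0223
finger_force: 1.2
```

>>> jog_arm:
  series:
    - [0.022, 0.003, 0.01, 0, 0, 0, 0]
    - [0.022, 0.006, 0.02, 0, 0, 0, 0]
    - [0.022, 0.0115, 0.03, 0, 0, 0, 0]
    - [0.022, 0.018, 0.0405, 0, 0, 0, 0]
    - [0.022, 0.018, 0.0405, 0, 0, 0, 0]

```text
time_s: 34.67
position: [0.5057, -0.0667, 0.0914]
ee_rot: [0.138, 3.137, 0.003]
contact_force: [0.3, 0.2, -0.5]
opening: 0.0223
finger_force: 0.0
```

```bash
python3 - <<'E'
from h import *
o=telemetry.get_obs(); print(o["position"],o["contact_force"],o["opening"])
c=cam("wrist"); cv2.imwrite("pics/k2.png",c["color"])
print(ball(c),[ballpx(c,.53,l).round() for l in(-.52,0,.3,.52)])
# pad (dark strip) position from top camera: profile along YV at x_v=-100 and -90, z=.05
t=cam("top"); g=t["color"].max(2).astype(np.float32)
for xv in(-.085,-.1,-.115):
    q=[px(t,np.r_[C+xv*XV+y*YV,.05]) for y in np.arange(-.06,.005,.002)]
    q=np.float32(q); print(xv,cv2.remap(g,q[:,0:1],q[:,1:2],cv2.INTER_LINEAR).ravel().astype(int))
E
```

```text
[ 0.50574924 -0.06666504  0.09135584] [ 0.26208891  0.16796315 -0.48638941] 0.022341447385617972
(335, 268, 0.66) [array([118., 365.]), array([168., 403.]), array([201., 411.]), array([223., 410.])]
-0.085 [121 151 191 216 222 190 134  64  27  26  80 144 196 210 213 209 208 207
 209 210 211 210 209 209 209 209 209 211 213 183 164 179 197]
-0.1 [ 69  52  41  47 108 138 144  89  40  14  72 163 200 217 213 211 209 209
 210 211 212 213 212 211 210 211 214 218 190 161 148 167 203]
-0.115 [108  97  83  67  76 106 100  77  31  25  45 133 195 217 220 217 214 213
 214 216 217 217 217 217 214 213 216 220 217 181 170 175 202]
```

>>> jog_arm:
  series:
    - [0.022, -0.007, -0.012, 0, 0, 0, 0]
    - [0.022, -0.0125, -0.024, 0, 0, 0, 0]
    - [0.022, -0.0165, -0.036, 0, 0, 0, 0]
    - [0.022, -0.019, -0.048, 0, 0, 0, 0]
    - [0.022, -0.02, -0.06, 0, 0, 0, 0]

```text
time_s: 35.18
position: [0.4837, -0.1297, 0.0912]
ee_rot: [-0.142, -3.138, -0.002]
contact_force: [-0.9, 1.3, -0.1]
opening: 0.022
finger_force: 0.5
```

>>> jog_arm:
  series:
    - [0.022, 0.0005, -0.012, 0, 0, 0, 0]
    - [0.022, 0.0025, -0.024, 0, 0, 0, 0]
    - [0.022, 0.006, -0.036, 0, 0, 0, 0]
    - [0.022, 0.011, -0.0475, 0, 0, 0, 0]
    - [0.022, 0.011, -0.0475, 0, 0, 0, 0]

```text
time_s: 35.6
position: [0.4965, -0.1795, 0.0916]
ee_rot: [0.146, 3.136, -0.003]
contact_force: [0.2, 0.2, 0.6]
opening: 0.0218
finger_force: 0.0
```

```bash
cat >> h.py <<'E'
def padpos(): # dark strip centroid in y_v (mm), top camera
    t=cam("top"); g=t["color"].max(2).astype(np.float32); ys=np.arange(-.050,-.02,.001); r=[]
    for xv in np.arange(-.118,-.07,.003):
        q=np.float32([px(t,np.r_[C+xv*XV+y*YV,.05]) for y in ys]); w=cv2.remap(g,q[:,0:1],q[:,1:2],cv2.INTER_LINEAR).ravel()
        w=np.clip(110-w,0,None)
        if w.sum(): r.append((w*ys).sum()/w.sum()*1000)
    return np.round(np.median(r),2)
def st():
    o=telemetry.get_obs(); c=cam("wrist"); p=o["position"]; print(o["time_s"],p.round(4),o["contact_force"].round(1) if hasattr(o["contact_force"],"round") else o["contact_force"],"pad",padpos())
    d=p[:2]-S; h=np.arctan2(d@YV,-(d@XV)); print("h~",round(h,3),"ball",ball(c),[ballpx(c,h,l).round() for l in(-.52,0,.3,.52)])
E
python3 -c "
from h import *
st()"
```

```text
35.6 [ 0.4965 -0.1795  0.0916] [0.2 0.2 0.6] pad -42.97
h~ -0.599 ball (435, 304, 0.71) [array([290., 412.]), array([343., 403.]), array([373., 382.]), array([391., 362.])]
```

>>> jog_arm:
  series:
    - [0.022, -0.005, 0.012, 0, 0, 0, 0]
    - [0.022, -0.0085, 0.024, 0, 0, 0, 0]
    - [0.022, -0.0105, 0.036, 0, 0, 0, 0]
    - [0.022, -0.011, 0.048, 0, 0, 0, 0]
    - [0.022, -0.01, 0.06, 0, 0, 0, 0]

```text
time_s: 36.12
position: [0.4843, -0.1148, 0.0912]
ee_rot: [-0.141, -3.138, -0.0]
contact_force: [-2.4, -2.5, 0.4]
opening: 0.0219
finger_force: 1.3
```

>>> jog_arm:
  series:
    - [0.022, 0.0025, 0.012, 0, 0, 0, 0]
    - [0.022, 0.0065, 0.024, 0, 0, 0, 0]
    - [0.022, 0.012, 0.036, 0, 0, 0, 0]
    - [0.022, 0.019, 0.0475, 0, 0, 0, 0]
    - [0.022, 0.019, 0.0475, 0, 0, 0, 0]

```text
time_s: 36.53
position: [0.5056, -0.0658, 0.0915]
ee_rot: [0.137, 3.136, 0.004]
contact_force: [-0.9, 0.7, 0.0]
opening: 0.0221
finger_force: 0.0
```

```bash
python3 -c "
from h import *
st()"
```

```text
36.5333 [ 0.5056 -0.0658  0.0915] [-0.9  0.7  0. ] pad -40.2
h~ 0.596 ball (336, 267, 0.66) [array([122., 364.]), array([170., 405.]), array([202., 414.]), array([223., 413.])]
```

The pad moved on 2.8 mm in that stroke, so the ratchet bites. Next cycle.

>>> jog_arm:
  series:
    - [0.022, -0.007, -0.012, 0, 0, 0, 0]
    - [0.022, -0.0125, -0.024, 0, 0, 0, 0]
    - [0.022, -0.0165, -0.036, 0, 0, 0, 0]
    - [0.022, -0.019, -0.048, 0, 0, 0, 0]
    - [0.022, -0.02, -0.06, 0, 0, 0, 0]

```text
time_s: 37.05
position: [0.4837, -0.1296, 0.0913]
ee_rot: [-0.142, -3.138, -0.002]
contact_force: [-1.4, 1.7, 0.6]
opening: 0.0221
finger_force: 0.5
```

>>> jog_arm:
  series:
    - [0.022, 0.0005, -0.012, 0, 0, 0, 0]
    - [0.022, 0.0025, -0.024, 0, 0, 0, 0]
    - [0.022, 0.006, -0.036, 0, 0, 0, 0]
    - [0.022, 0.011, -0.0475, 0, 0, 0, 0]
    - [0.022, 0.011, -0.0475, 0, 0, 0, 0]

```text
time_s: 37.47
position: [0.4965, -0.1796, 0.0916]
ee_rot: [0.146, 3.136, -0.003]
contact_force: [-0.6, 0.0, 0.4]
opening: 0.0218
finger_force: 0.0
```

>>> jog_arm:
  series:
    - [0.022, -0.005, 0.012, 0, 0, 0, 0]
    - [0.022, -0.0085, 0.024, 0, 0, 0, 0]
    - [0.022, -0.0105, 0.036, 0, 0, 0, 0]
    - [0.022, -0.011, 0.048, 0, 0, 0, 0]
    - [0.022, -0.01, 0.06, 0, 0, 0, 0]

```text
time_s: 37.88
position: [0.4844, -0.1147, 0.0912]
ee_rot: [-0.141, -3.138, -0.0]
contact_force: [-0.7, -1.6, -1.0]
opening: 0.0218
finger_force: 1.3
```

>>> jog_arm:
  series:
    - [0.022, 0.0025, 0.012, 0, 0, 0, 0]
    - [0.022, 0.0065, 0.024, 0, 0, 0, 0]
    - [0.022, 0.012, 0.036, 0, 0, 0, 0]
    - [0.022, 0.019, 0.0475, 0, 0, 0, 0]
    - [0.022, 0.019, 0.0475, 0, 0, 0, 0]

```text
time_s: 38.3
position: [0.5055, -0.0658, 0.0915]
ee_rot: [0.137, 3.137, 0.004]
contact_force: [0.5, -0.7, 0.3]
opening: 0.0219
finger_force: 0.0
```

```bash
python3 -c "
from h import *
st()"
```

```text
38.3 [ 0.5055 -0.0658  0.0915] [ 0.5 -0.7  0.3] pad -38.23
h~ 0.596 ball (395, 276, 0.66) [array([122., 364.]), array([170., 405.]), array([202., 414.]), array([223., 414.])]
```

>>> jog_arm:
  series:
    - [0.022, -0.007, -0.012, 0, 0, 0, 0]
    - [0.022, -0.0125, -0.024, 0, 0, 0, 0]
    - [0.022, -0.0165, -0.036, 0, 0, 0, 0]
    - [0.022, -0.019, -0.048, 0, 0, 0, 0]
    - [0.022, -0.02, -0.06, 0, 0, 0, 0]

```text
time_s: 38.82
position: [0.4837, -0.1295, 0.0913]
ee_rot: [-0.142, -3.138, -0.002]
contact_force: [-0.5, 1.0, 0.1]
opening: 0.0216
finger_force: 0.5
```

>>> jog_arm:
  series:
    - [0.022, 0.0005, -0.012, 0, 0, 0, 0]
    - [0.022, 0.0025, -0.024, 0, 0, 0, 0]
    - [0.022, 0.006, -0.036, 0, 0, 0, 0]
    - [0.022, 0.011, -0.0475, 0, 0, 0, 0]
    - [0.022, 0.011, -0.0475, 0, 0, 0, 0]

```text
time_s: 39.23
position: [0.4965, -0.1795, 0.0916]
ee_rot: [0.146, 3.136, -0.003]
contact_force: [0.9, -0.0, -0.1]
opening: 0.022
finger_force: 0.0
```

>>> jog_arm:
  series:
    - [0.022, -0.005, 0.012, 0, 0, 0, 0]
    - [0.022, -0.0085, 0.024, 0, 0, 0, 0]
    - [0.022, -0.0105, 0.036, 0, 0, 0, 0]
    - [0.022, -0.011, 0.048, 0, 0, 0, 0]
    - [0.022, -0.01, 0.06, 0, 0, 0, 0]

```text
time_s: 39.65
position: [0.4844, -0.1147, 0.0912]
ee_rot: [-0.141, -3.138, -0.001]
contact_force: [-1.9, -3.2, -0.0]
opening: 0.0222
finger_force: 1.3
```

>>> jog_arm:
  series:
    - [0.022, 0.0025, 0.012, 0, 0, 0, 0]
    - [0.022, 0.0065, 0.024, 0, 0, 0, 0]
    - [0.022, 0.012, 0.036, 0, 0, 0, 0]
    - [0.022, 0.019, 0.0475, 0, 0, 0, 0]
    - [0.022, 0.019, 0.0475, 0, 0, 0, 0]

```text
time_s: 40.07
position: [0.5055, -0.0657, 0.0915]
ee_rot: [0.137, 3.137, 0.004]
contact_force: [-0.4, 0.4, -0.3]
opening: 0.0218
finger_force: 0.0
```

```bash
python3 -c "
from h import *
st()"
```

```text
40.0667 [ 0.5055 -0.0657  0.0915] [-0.4  0.4 -0.3] pad -36.71
h~ 0.596 ball (395, 276, 0.66) [array([122., 364.]), array([170., 405.]), array([202., 414.]), array([223., 414.])]
```

>>> jog_arm:
  series:
    - [0.022, -0.007, -0.012, 0, 0, 0, 0]
    - [0.022, -0.0125, -0.024, 0, 0, 0, 0]
    - [0.022, -0.0165, -0.036, 0, 0, 0, 0]
    - [0.022, -0.019, -0.048, 0, 0, 0, 0]
    - [0.022, -0.02, -0.06, 0, 0, 0, 0]

```text
time_s: 40.58
position: [0.4836, -0.1295, 0.0912]
ee_rot: [-0.142, -3.138, -0.002]
contact_force: [-0.5, 0.6, -0.4]
opening: 0.0223
finger_force: 0.5
```

>>> jog_arm:
  series:
    - [0.022, 0.0005, -0.012, 0, 0, 0, 0]
    - [0.022, 0.0025, -0.024, 0, 0, 0, 0]
    - [0.022, 0.006, -0.036, 0, 0, 0, 0]
    - [0.022, 0.011, -0.0475, 0, 0, 0, 0]
    - [0.022, 0.011, -0.0475, 0, 0, 0, 0]

```text
time_s: 41.0
position: [0.4965, -0.1796, 0.0915]
ee_rot: [0.146, 3.136, -0.003]
contact_force: [0.2, 1.0, 0.0]
opening: 0.0219
finger_force: 0.0
```

>>> jog_arm:
  series:
    - [0.022, -0.005, 0.012, 0, 0, 0, 0]
    - [0.022, -0.0085, 0.024, 0, 0, 0, 0]
    - [0.022, -0.0085, 0.024, 0, 0, 0, 0]

```text
time_s: 41.25
position: [0.4855, -0.1504, 0.0911]
ee_rot: [-0.14, -3.137, -0.002]
contact_force: [-0.2, -1.2, 0.2]
opening: 0.0217
finger_force: 0.4
```

>>> jog_arm:
  series:
    - [0.022, -0.001, 0.006, 0, 0, 0, 0]
    - [0.022, -0.002, 0.012, 0, 0, 0, 0]
    - [0.022, -0.002, 0.012, 0, 0, 0, 0]

```text
time_s: 41.5
position: [0.4844, -0.1389, 0.0913]
ee_rot: [0.14, 3.138, 0.002]
contact_force: [-0.2, -1.7, -0.2]
opening: 0.0221
finger_force: 0.4
```

>>> jog_arm:
  series:
    - [0.022, 0, 0.006, 0, 0, 0, 0]
    - [0.022, -0.0005, 0.012, 0, 0, 0, 0]
    - [0.022, -0.0005, 0.012, 0, 0, 0, 0]

```text
time_s: 41.75
position: [0.4843, -0.1273, 0.0914]
ee_rot: [0.141, 3.138, 0.002]
contact_force: [-0.5, -0.2, -0.5]
opening: 0.022
finger_force: 0.3
```

Position is at y≈-0.128; continuing in small steps.

>>> jog_arm:
  series:
    - [0.022, 0.0005, 0.006, 0, 0, 0, 0]
    - [0.022, 0.001, 0.012, 0, 0, 0, 0]
    - [0.022, 0.001, 0.012, 0, 0, 0, 0]

```text
time_s: 42.0
position: [0.4855, -0.1154, 0.0914]
ee_rot: [0.141, 3.138, 0.002]
contact_force: [-0.7, -0.3, -0.7]
opening: 0.0223
finger_force: 0.3
```

>>> jog_arm:
  series:
    - [0.022, 0.001, 0.006, 0, 0, 0, 0]
    - [0.022, 0.0025, 0.012, 0, 0, 0, 0]
    - [0.022, 0.0025, 0.012, 0, 0, 0, 0]

```text
time_s: 42.25
position: [0.488, -0.1034, 0.0913]
ee_rot: [0.141, 3.138, 0.002]
contact_force: [-1.2, -0.1, 0.4]
opening: 0.0221
finger_force: 0.3
```

>>> jog_arm:
  series:
    - [0.022, 0.002, 0.006, 0, 0, 0, 0]
    - [0.022, 0.004, 0.012, 0, 0, 0, 0]
    - [0.022, 0.004, 0.012, 0, 0, 0, 0]

```text
time_s: 42.5
position: [0.4921, -0.0914, 0.0913]
ee_rot: [0.141, 3.138, 0.002]
contact_force: [-1.0, -0.8, -0.2]
opening: 0.0222
finger_force: 0.3
```

```bash
python3 -c "
from h import *
st()"
```

```text
42.5 [ 0.4921 -0.0914  0.0913] [-1.  -0.8 -0.2] pad -36.57
h~ 0.309 ball (379, 267, 0.67) [array([158., 388.]), array([211., 417.]), array([246., 419.]), array([268., 414.])]
```

>>> jog_arm:
  series:
    - [0.022, 0.003, 0.006, 0, 0, 0, 0]
    - [0.022, 0.0055, 0.012, 0, 0, 0, 0]
    - [0.022, 0.0055, 0.012, 0, 0, 0, 0]

```text
time_s: 42.85
position: [0.4977, -0.0797, 0.0914]
ee_rot: [0.141, 3.138, 0.002]
contact_force: [-1.1, 0.1, 0.1]
opening: 0.0221
finger_force: 0.3
```

>>> jog_arm:
  series:
    - [0.022, 0.003, 0.005, 0, 0, 0, 0]
    - [0.022, 0.007, 0.0115, 0, 0, 0, 0]
    - [0.022, 0.007, 0.0115, 0, 0, 0, 0]

```text
time_s: 43.1
position: [0.5049, -0.068, 0.0913]
ee_rot: [0.141, 3.138, 0.002]
contact_force: [-1.3, -1.1, -0.1]
opening: 0.0217
finger_force: 0.3
```

>>> jog_arm:
  series:
    - [0.022, -0.007, -0.012, 0, 0, 0, 0]
    - [0.022, -0.0125, -0.024, 0, 0, 0, 0]
    - [0.022, -0.0165, -0.036, 0, 0, 0, 0]
    - [0.022, -0.019, -0.048, 0, 0, 0, 0]
    - [0.022, -0.02, -0.06, 0, 0, 0, 0]

```text
time_s: 43.52
position: [0.484, -0.129, 0.0913]
ee_rot: [-0.141, -3.138, -0.003]
contact_force: [0.2, 0.8, -0.6]
opening: 0.022
finger_force: 0.6
```

>>> jog_arm:
  series:
    - [0.022, 0.0005, -0.012, 0, 0, 0, 0]
    - [0.022, 0.0025, -0.024, 0, 0, 0, 0]
    - [0.022, 0.006, -0.036, 0, 0, 0, 0]
    - [0.022, 0.011, -0.0475, 0, 0, 0, 0]
    - [0.022, 0.011, -0.0475, 0, 0, 0, 0]

```text
time_s: 43.93
position: [0.4966, -0.1796, 0.0916]
ee_rot: [0.146, 3.136, -0.003]
contact_force: [-0.3, 0.2, -0.4]
opening: 0.0218
finger_force: 0.0
```

```bash
python3 -c "
from h import *
st()"
```

```text
43.9333 [ 0.4966 -0.1796  0.0916] [-0.3  0.2 -0.4] pad -36.54
h~ -0.6 ball (445, 309, 0.63) [array([290., 412.]), array([343., 403.]), array([373., 382.]), array([391., 362.])]
```

>>> jog_arm:
  series:
    - [0.022, -0.005, 0.012, 0, 0, 0, 0]
    - [0.022, -0.0065, 0.018, 0, 0, 0, 0]
    - [0.022, -0.0065, 0.018, 0, 0, 0, 0]

```text
time_s: 44.28
position: [0.4875, -0.1571, 0.0912]
ee_rot: [-0.14, -3.137, -0.0]
contact_force: [-1.5, -1.9, 0.3]
opening: 0.0217
finger_force: 0.8
```

>>> jog_arm:
  series:
    - [0.022, -0.001, 0.003, 0, 0, 0, 0]
    - [0.022, -0.002, 0.006, 0, 0, 0, 0]
    - [0.022, -0.002, 0.006, 0, 0, 0, 0]

```text
time_s: 44.53
position: [0.4863, -0.1518, 0.0913]
ee_rot: [-0.141, -3.138, -0.001]
contact_force: [-2.1, -0.4, -0.8]
opening: 0.0219
finger_force: 0.8
```

>>> jog_arm:
  series:
    - [0.022, -0.0005, 0.003, 0, 0, 0, 0]
    - [0.022, -0.001, 0.006, 0, 0, 0, 0]
    - [0.022, -0.001, 0.006, 0, 0, 0, 0]

```text
time_s: 44.78
position: [0.4857, -0.1461, 0.0913]
ee_rot: [0.142, 3.138, 0.001]
contact_force: [-1.5, -1.8, 0.5]
opening: 0.0219
finger_force: 0.8
```

>>> jog_arm:
  series:
    - [0.022, -0.0005, 0.003, 0, 0, 0, 0]
    - [0.022, -0.001, 0.006, 0, 0, 0, 0]
    - [0.022, -0.001, 0.006, 0, 0, 0, 0]

```text
time_s: 45.03
position: [0.4847, -0.14, 0.0913]
ee_rot: [0.142, 3.138, 0.001]
contact_force: [-1.1, -2.2, -0.8]
opening: 0.0221
finger_force: 0.7
```

>>> jog_arm:
  series:
    - [0.022, 0, 0.003, 0, 0, 0, 0]
    - [0.022, 0, 0.006, 0, 0, 0, 0]
    - [0.022, 0, 0.006, 0, 0, 0, 0]

```text
time_s: 45.28
position: [0.4848, -0.134, 0.0914]
ee_rot: [0.142, 3.138, 0.001]
contact_force: [-0.7, -0.9, -0.1]
opening: 0.022
finger_force: 0.7
```

>>> jog_arm:
  series:
    - [0.022, 0, 0.003, 0, 0, 0, 0]
    - [0.022, 0, 0.006, 0, 0, 0, 0]
    - [0.022, 0, 0.006, 0, 0, 0, 0]

```text
time_s: 45.53
position: [0.4848, -0.128, 0.0914]
ee_rot: [0.142, 3.138, 0.001]
contact_force: [-1.0, -1.2, -0.5]
opening: 0.0225
finger_force: 0.6
```

>>> jog_arm:
  series:
    - [0.022, 0, 0.003, 0, 0, 0, 0]
    - [0.022, 0.0005, 0.006, 0, 0, 0, 0]
    - [0.022, 0.0005, 0.006, 0, 0, 0, 0]

```text
time_s: 45.78
position: [0.4848, -0.1227, 0.0913]
ee_rot: [-0.142, -3.137, 0.001]
contact_force: [-2.8, -3.2, 1.3]
opening: 0.0219
finger_force: 1.8
```

>>> jog_arm:
  series:
    - [0.022, 0.0005, 0.003, 0, 0, 0, 0]
    - [0.022, 0.001, 0.006, 0, 0, 0, 0]
    - [0.022, 0.001, 0.006, 0, 0, 0, 0]

```text
time_s: 46.03
position: [0.4848, -0.1189, 0.0913]
ee_rot: [-0.143, -3.135, 0.009]
contact_force: [-5.8, -9.2, 1.1]
opening: 0.0219
finger_force: 4.7
```

>>> jog_arm:
  series:
    - [0.022, 0, 0.0015, 0, 0, 0, 0]
    - [0.022, 0.0005, 0.003, 0, 0, 0, 0]
    - [0.022, 0.0005, 0.003, 0, 0, 0, 0]

```text
time_s: 46.28
position: [0.4848, -0.117, 0.0913]
ee_rot: [-0.144, -3.134, 0.012]
contact_force: [-7.4, -11.6, 1.2]
opening: 0.0224
finger_force: 6.2
```

>>> jog_arm:
  series:
    - [0.022, 0, 0.0015, 0, 0, 0, 0]
    - [0.022, 0.0005, 0.003, 0, 0, 0, 0]
    - [0.022, 0.0005, 0.003, 0, 0, 0, 0]

```text
time_s: 46.53
position: [0.4849, -0.1151, 0.0912]
ee_rot: [-0.144, -3.133, 0.015]
contact_force: [-8.5, -13.7, 1.4]
opening: 0.022
finger_force: 7.6
```

```bash
python3 -c "
from h import *
st()"
```

```text
46.5333 [ 0.4849 -0.1151  0.0912] [ -8.5 -13.7   1.4] pad -36.24
h~ 0.062 ball (458, 316, 0.65) [array([191., 404.]), array([247., 423.]), array([282., 420.]), array([304., 411.])]
```

>>> jog_arm:
  series:
    - [0.022, 0, -0.012, 0, 0, 0, 0]
    - [0.022, -0.001, -0.024, 0, 0, 0, 0]
    - [0.022, 0, -0.036, 0, 0, 0, 0]
    - [0.022, 0.003, -0.048, 0, 0, 0, 0]
    - [0.022, 0.009, -0.062, 0, 0, 0, 0]

```text
time_s: 47.05
position: [0.4964, -0.1731, 0.0912]
ee_rot: [0.142, 3.138, 0.002]
contact_force: [-0.7, 1.1, -0.9]
opening: 0.022
finger_force: 0.5
```

>>> jog_arm:
  series:
    - [0.022, 0, 0, 0, 0, 0, 0]
    - [0.022, -0.003, 0.006, 0, 0, 0, 0]
    - [0.022, -0.004, 0.01, 0, 0, 0, 0]
    - [0.022, -0.004, 0.01, 0, 0, 0, 0]

```text
time_s: 47.38
position: [0.4914, -0.1624, 0.0915]
ee_rot: [-0.141, -3.137, 0.002]
contact_force: [-2.1, -3.5, 0.8]
opening: 0.0221
finger_force: 1.5
```

>>> jog_arm:
  series:
    - [0.022, -0.001, 0.003, 0, 0, 0, 0]
    - [0.022, -0.002, 0.006, 0, 0, 0, 0]
    - [0.022, -0.002, 0.006, 0, 0, 0, 0]

```text
time_s: 47.63
position: [0.4895, -0.156, 0.0913]
ee_rot: [-0.141, -3.138, 0.0]
contact_force: [-1.9, -2.3, 0.6]
opening: 0.0222
finger_force: 1.2
```

>>> jog_arm:
  series:
    - [0.022, -0.001, 0.003, 0, 0, 0, 0]
    - [0.022, -0.002, 0.006, 0, 0, 0, 0]
    - [0.022, -0.002, 0.006, 0, 0, 0, 0]

```text
time_s: 47.88
position: [0.4882, -0.1519, 0.0913]
ee_rot: [0.142, 3.138, -0.006]
contact_force: [-1.4, -6.8, -1.1]
opening: 0.0219
finger_force: 3.5
```

>>> jog_arm:
  series:
    - [0.022, -0.0005, 0.003, 0, 0, 0, 0]
    - [0.022, -0.001, 0.006, 0, 0, 0, 0]
    - [0.022, -0.001, 0.006, 0, 0, 0, 0]

```text
time_s: 48.13
position: [0.4871, -0.1482, 0.0913]
ee_rot: [0.143, 3.137, -0.013]
contact_force: [-2.2, -12.7, -2.1]
opening: 0.0223
finger_force: 6.5
```

Blocked right after take-up (12 N with hardly any motion), so the screw is on its stop. Unload, open and lift away.

>>> jog_arm:
  series:
    - [0.022, 0.001, -0.006, 0, 0, 0, 0]
    - [0.03, 0.001, -0.011, 0, 0, 0, 0]
    - [0.036, 0.001, -0.011, 0, 0, 0, 0]
    - [0.036, 0.001, -0.011, 0, 0, 0, 0]

```text
time_s: 48.47
position: [0.4884, -0.1549, 0.0913]
ee_rot: [0.142, 3.138, 0.003]
contact_force: [-0.3, -0.0, 0.8]
opening: 0.0363
finger_force: 0.0
```

>>> jog_arm:
  series:
    - [0.036, 0, 0, 0.015, 0, 0, 0]
    - [0.036, 0, 0, 0.04, 0, 0, 0]
    - [0.036, 0, 0, 0.07, 0, 0, 0]
    - [0.036, -0.02, 0, 0.1, 0, 0, 0]
    - [0.036, -0.05, 0, 0.13, 0, 0, 0]

```text
time_s: 48.88
position: [0.4395, -0.1546, 0.2217]
ee_rot: [0.138, 3.138, 0.003]
contact_force: [-0.4, -0.1, 0.1]
opening: 0.036
finger_force: 0.0
```

>>> jog_arm:
  series:
    - [0.036, -0.02, 0.02, 0.02, 0, 0, 0]
    - [0.036, -0.03, 0.04, 0.03, 0, 0, 0]
    - [0.036, -0.03, 0.05, 0.03, 0, 0, 0]
    - [0.036, -0.03, 0.05, 0.03, 0, 0, 0]
    - [0.036, -0.03, 0.05, 0.03, 0, 0, 0]

```text
time_s: 49.3
position: [0.4089, -0.1051, 0.2499]
ee_rot: [-0.139, -3.138, -0.001]
contact_force: [0.3, -0.5, -0.6]
opening: 0.0359
finger_force: 0.0
```

```bash
python3 - <<'E'
from h import *
o=telemetry.get_obs(); print(o["position"],o["contact_force"],o["time_s"])
s=cam("scene"); t=cam("top"); print("pad",padpos())
for b in blobs(t,z=.059,amin=20,amax=400): 
    if b[1]>500: print(b,tov(np.r_[b[1],b[2]]/1000))
for b in blobs(t,amin=20,amax=200):
    if b[1]<520: print('low',b)
# ball, both cameras: compare bright patch at predicted places
for nm,c in(("top",t),("scene",s)):
    for h in(-.35,-.3):
        for l in(-.52,.3,.52):
            q=ballpx(c,h,l); x,y=np.round(q).astype(int); print(nm,h,l,q.round(1),c["color"][y-1:y+2,x-1:x+2].mean((0,1)).round())
cv2.imwrite("pics/end.png",s["color"])
E
```

```text
[ 0.40886074 -0.1050779   0.24991462] [ 0.26796127 -0.49378217 -0.56535766] 49.3
pad -36.25
(array([281., 194.]), 544.7, -12.9, 22.4, 26.1, -88.3) [-104.1  -56.1]
(array([270., 190.]), 556.7, 25.5, 25.4, 52.8, 85.1) [-95.7 -16.7]
(array([260., 189.]), 557.3, 57.2, 20.4, 46.3, 84.3) [-98.   14.9]
(array([286., 176.]), 594.3, -17.3, 122.5, 133.8, 82.3) [-54.4 -56. ]
(array([251., 132.]), 749.1, 93.2, 55.2, 59.2, 2.3) [89.8 68.1]
top -0.35 -0.52 [332.5 185.7] [89. 75. 48.]
top -0.35 0.3 [318.4 188.5] [89. 89. 51.]
top -0.35 0.52 [314.6 189.7] [90. 91. 50.]
top -0.3 -0.52 [332.1 186.3] [89. 75. 48.]
top -0.3 0.3 [317.9 188.4] [86. 86. 48.]
top -0.3 0.52 [314.  189.3] [69. 70. 42.]
scene -0.35 -0.52 [198. 152.] [220. 142.  95.]
scene -0.35 0.3 [211.3 154.1] [224. 147. 101.]
scene -0.35 0.52 [214.9 156.4] [237. 238. 241.]
scene -0.3 -0.52 [198.7 151.9] [223. 143.  96.]
scene -0.3 0.3 [211.6 154.4] [223. 155. 118.]
scene -0.3 0.52 [215.1 156.8] [213. 212. 215.]
```

```bash
python3 - <<'E'
from h import *
c=cam("wrist"); k=dict(np.load("w9.npz"))
for n,cc in(("before",k),("now",c)):
    g=cc["color"].min(2).astype(np.float32)
    for yv in(-.006,-.017,-.028):
        q=np.float32([px(cc,np.r_[C+x*XV+yv*YV,.059]) for x in np.arange(-.080,.010,.002)])
        print(n,yv,q[0].round(),cv2.remap(g,q[:,0:1],q[:,1:2],cv2.INTER_LINEAR).ravel().astype(int))
    for xv in(-.011,-.033,-.055):
        q=np.float32([px(cc,np.r_[C+xv*XV+y*YV,.059]) for y in np.arange(-.046,.008,.002)])
        print(n,'x',xv,cv2.remap(g,q[:,0:1],q[:,1:2],cv2.INTER_LINEAR).ravel().astype(int))
E
```

```text
before -0.006 [310.  87.] [206 209 210 214 217 222 228 227 231 246 246 246 246 246 246 246 246 246
 214 233 246 246 246 246 246 246 246 246 246 230 233 245 245 245 245 245
 245 245 245 245 242 207 217 217 217]
before -0.017 [299.  87.] [224 224 223 223 223 223 223 222 230 246 246 246 246 246 246 246 246 246
 220 231 246 246 246 246 246 245 245 245 246 229 232 245 245 245 245 245
 245 245 245 245 241 207 218 217 216]
before -0.028 [287.  87.] [224 223 223 223 223 222 222 222 230 246 246 246 246 246 246 246 246 246
 222 231 246 246 246 246 246 245 245 245 245 227 232 244 245 245 245 245
 245 245 245 245 241 154 153 151 170]
before x -0.011 [ 55  56 104 141 139 139 128 230 245 245 245 245 245 245 245 245 245 245
 245 245 245 245 244 230 221 222 220]
before x -0.033 [ 56  55  93 140 141 137 112 235 246 246 246 246 246 246 246 246 246 246
 246 246 246 246 245 234 223 222 220]
before x -0.055 [ 56  56 106 141 142 140 119 231 246 246 246 246 246 246 246 246 246 246
 246 246 246 246 246 237 224 222 221]
now -0.006 [375. 282.] [43 42 41 45 45 45 46 45 45 42 43 42 42 44 43 43 43 43 44 50 52 52 52 51
 51 51 50 51 51 52 50 51 51 52 53 53 53 53 52 53 53 52 52 52 53]
now -0.017 [367. 282.] [46 45 45 44 43 40 41 40 40 41 41 41 41 41 41 40 40 46 52 52 52 51 51 51
 51 52 51 51 51 52 52 51 51 51 51 51 51 51 51 51 51 51 52 52 43]
now -0.028 [359. 282.] [236 124  40  39  39  40  39  40  39  40  39  39  39  39  39  41  51  52
  52  52  51  52  52  52  51  51  51  51  51  52  51  51  52  52  51  51
  51  52  52  51  51  52 126 218 218]
now x -0.011 [45 45 45 44 45 44 45 50 51 51 51 51 51 52 52 51 51 51 51 52 53 52 53 52
 52 52 52]
now x -0.033 [45 44 45 44 46 50 51 51 51 51 51 51 52 52 52 51 52 51 51 51 51 51 51 51
 51 52 48]
now x -0.055 [45 42 40 39 40 39 40 39 40 40 39 40 40 40 41 41 42 43 43 43 43 43 42 43
 44 44 45]
```

>>> jog_arm:
  series:
    - [0.036, 0.03, 0.01, 0, 0, 0, 0]
    - [0.036, 0.06, 0.02, 0, 0, 0, 0]
    - [0.036, 0.09, 0.03, 0, 0, 0, 0]
    - [0.036, 0.12, 0.04, 0, 0, 0, 0]
    - [0.036, 0.15, 0.05, 0, 0, 0, 0]

```text
time_s: 49.92
position: [0.5602, -0.0557, 0.2493]
ee_rot: [-0.143, -3.136, -0.0]
contact_force: [0.7, 0.5, 0.8]
opening: 0.0358
finger_force: 0.0
```

>>> jog_arm:
  series:
    - [0.036, 0.03, 0.01, -0.01, 0, 0, 0]
    - [0.036, 0.06, 0.02, -0.02, 0, 0, 0]
    - [0.036, 0.1, 0.03, -0.03, 0, 0, 0]
    - [0.036, 0.1, 0.03, -0.03, 0, 0, 0]
    - [0.036, 0.1, 0.03, -0.03, 0, 0, 0]

```text
time_s: 50.33
position: [0.6592, -0.0256, 0.214]
ee_rot: [-0.141, -3.128, -0.001]
contact_force: [-0.2, 0.2, 0.3]
opening: 0.0359
finger_force: 0.0
```

>>> jog_arm:
  series:
    - [0.036, 0, 0, 0, 0, 0, 0]
    - [0.036, 0, 0, 0, 0, 0, 0]
    - [0.036, 0, 0, 0, 0, 0, 0]

```text
time_s: 50.58
position: [0.6582, -0.0264, 0.2233]
ee_rot: [0.144, 3.135, -0.001]
contact_force: [0.0, -1.0, -0.6]
opening: 0.0356
finger_force: 0.0
```

```bash
python3 - <<'E'
from h import *
cc=cam("wrist"); o=telemetry.get_obs(); print(o["position"])
g=cc["color"].min(2).astype(np.float32)
for yv in(-.006,-.017,-.028):
    q=np.float32([px(cc,np.r_[C+x*XV+yv*YV,.059]) for x in np.arange(-.080,.010,.002)])
    print(yv,cv2.remap(g,q[:,0:1],q[:,1:2],cv2.INTER_LINEAR).ravel().astype(int))
for xv in(-.011,-.033,-.055,-.1):
    q=np.float32([px(cc,np.r_[C+xv*XV+y*YV,.059 if xv>-.09 else .05]) for y in np.arange(-.056,.008,.002)])
    print('x',xv,cv2.remap(g,q[:,0:1],q[:,1:2],cv2.INTER_LINEAR).ravel().astype(int))
print("ball",ball(cc)); 
for h in(-.35,-.3):
  for l in(-.52,.3,.52):
    q=ballpx(cc,h,l);x,y=np.round(q).astype(int); print(h,l,q.round(),cc["color"][y-2:y+3,x-2:x+3].mean((0,1)).round())
E
```

```text
[ 0.65822937 -0.02629037  0.22343768]
-0.006 [191 198 228 228 227 228 228 228 235 246 246 246 246 246 246 246 246 246
 227 215 246 246 246 246 246 246 246 246 246 211 231 246 246 246 245 245
 245 246 245 245 243 205 218 218 218]
-0.017 [225 225 225 224 224 223 223 223 235 246 246 246 246 246 246 246 246 246
 228 212 246 246 246 246 246 246 246 246 246 217 230 245 245 246 246 245
 245 245 245 245 242 205 217 217 217]
-0.028 [224 224 224 222 222 223 222 222 235 246 246 246 246 246 246 246 246 246
 226 214 246 246 246 246 246 246 246 246 246 220 231 246 245 245 245 245
 245 245 245 245 242 158 160 154 151]
x -0.011 [219 218 219 224 221 218 192  99  56  43  38  95 230 245 245 245 245 245
 245 246 246 246 246 246 245 246 245 245 236 222 223 221]
x -0.033 [112 107 107 120 169 219 189 108  56  38  38  84 226 246 246 246 246 246
 246 246 246 246 246 246 246 246 246 246 234 221 222 220]
x -0.055 [101 101 101 101 152 220 189 103  55  45  39  87 233 246 246 246 246 246
 246 246 246 246 246 246 246 246 246 246 233 224 223 221]
x -0.1 [225 226 225 229 226 225 216 136  59  56  56  91 215 229 227 226 229 229
 229 229 228 228 228 229 228 230 210 147 140 222 230 229]
ball (230, 111, 0.62)
-0.35 -0.52 [68. 92.] [192. 114.  64.]
-0.35 0.3 [116.  70.] [120. 116. 103.]
-0.35 0.52 [133.  65.] [218. 215. 216.]
-0.3 -0.52 [69. 90.] [193. 115.  65.]
-0.3 0.3 [119.  70.] [127. 119. 117.]
-0.3 0.52 [136.  66.] [194. 190. 192.]
```

The row is still tight, the pad touches all three blanks, and the pawl lies on the tightening side. Handing in.

```bash
python3 -c "
from bench import robot
print(robot.hand_in())"
```

```text
the job is handed in; nothing more can be done
None
```

I loaded all three blanks on the bench in a tight row in the vise corner, tightened the vise until the screw came up against its stop, left the pawl on the tightening side, and handed the job in at about 51 s; the verdict was not shown.

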